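Cover the finished layer and log it on the lever counter

ROBOT

A 6-joint arm with a two-finger parallel gripper is mounted at the origin on the work surface. World frame = base frame: x ahead of the robot, y to its left, z up, the work surface at z = 0. Lengths are in m, angles in rad, forces in N, time in s.
With the tool pointing down it reaches from about 0.425 to 0.95 m from the base axis. Payload 3.5 kg.
Tool frame: the origin (TCP) lies between the finger pads; the fingertips stand 14 mm ahead of it and the grasp point (between the pads) lies 5 mm behind it (ctrl.tip_extent is the distance from the TCP to the fingertips, in m); x points along the fingers, z is the direction in which the jaws open and shut, and the axes are right-handed (so a half turn about x gives the same grasp; the last joint's range is limited). The gripper opens to 85 mm and grips with 20 to 120 N. Pads are 22 mm wide; open, the fingers measure 114 mm over their backs; the gripper's body (76 mm by 85 mm) begins 54 mm behind the grasp point. The pads swing forward as they close: fully open they stand 13 mm farther back than shut.
Start: joints at [1.071, 0.286, 1.577, -0, 1.279, -0.15], TCP at [0.231, 0.634, 0.217] pointing down, gripper open.
Joint ranges: [-2.77, 2.77], [-0.9, 2.22], [0.21, 2.48], [-1.53, 4.67], [0.24, 2.81], [-2.84, 2.84]. Speed limits (rad/s): [2.79, 2.79, 3.14, 3.14, 3.14, 3.14].

INTERFACE

Orientations are given as a unit quaternion [x, y, z, w].
In Python, from plant import ctrl gives the robot as it stands.
- The arm moves only by the tool move_arm, never from a script. Its argument "commands" is one flat list of numbers, 4 for each row, row after row: the shift along the tool's x, y, z in units of 25 mm (1.0 is 25 mm), then the turn about the tool's x in units of 5 degrees (1.0 is 5 degrees). A call has 1 to 20 rows; each row shifts and turns the commanded pose from where the row before left it, along the tool's axes as they then stand; what a row does not reach is not made up. A row lasts 1/8 s, in which the tool goes at most 62.5 mm and 10.7 degrees, less where a joint would pass 70% of its speed; a pose out of reach is approached as far as the arm can. A call is refused whole if a number of a shift passes 1 or a number of a turn 1, either way. A call with a gripper value outside its range is refused whole. "jaw" is the finger opening in mm, from 0 to 85.4, set as the call begins (left out, the last holds). The fingers move at their own pace and stop on an object; "force" is the grip in N (left out, the last holds). Time passes only in rows, so rows that do not move let the fingers close. It gives the time, the measured TCP pose, the force and the opening at its end, in the units of the state.
- ctrl.get_state(): the state, without advancing time (a new reading comes with each control period).
- ctrl.read_camera(name): name is "side" or "top" or "wrist"; returns the picture (384x512x3 uint8, red, green, blue); there is no depth.
- ctrl.get_calibration(name): a dict with "camera_matrix" (3x3 intrinsics, pixels), "camera_from_world" (4x4, takes a point from world to camera coordinates); the wrist camera has in their place "mount" (4x4, takes a point from camera to tool coordinates, whose origin is the TCP and whose axes are the tool frame's). Camera axes: x right, y down, z forward; pixel columns grow to the right and rows downward; lengths in m; the calibration is good to about 2 mm. A picture is of the moment at which its call begins: read the wrist's pose just before it. get_calibration takes no time and is no camera call.
- ctrl.sign_off(): hands the job in, once; it reports no verdict.
The state is a dict: "time": time; "qpos": joint angles; "dq": joint speeds; "joint_efforts": joint torques, N m; "eef_pos": TCP position; "tcp_rot": TCP orientation; "contact_force": force on the tool from outside, world axes, zero at the start; "wrist_torque": the same for the moment, N m; "opening": opening from 0.0 (shut) to 1.0 (fully open).
Only numpy, scipy, OpenCV 4.12 (cv2) and the standard library are available. Lean on these libraries where they do the work, as an engineer would, in place of code of your own. Each camera call takes 0.05 s, during which the arm holds its last target.

TASK

The layer of three marked controllers in the tray is complete: take the separator board from its rest and lay it flat on top of the three, centred over the tray and square with it, setting it down rather than dropping it. Then log the layer on the counter: swing its sprung lever, under the extraction pipe, all the way to the stop and let it spring back. Leave the controllers in place and the plug adapter and the roll of tape where they are.

Things in the scene. Friction and masses are not known exactly. Their poses are not given: they have to be found in the camera images.
- station: Counter station, fixed: plywood base 310 mm (y), x -110 to +110 mm; grey counter housing 130 x 120 mm, top 72 mm above the bench, x -40 to +90; blue filter box with a hose at its far -y corner, 145 mm high; the hose bulges to y = -193 mm beside the pipe's -y end. Origin: on the lever's vertical pivot axis, at bench level; z up; -x is the front, facing roughly to the robot.
- lever (a joint): Angle of the counter's sprung lever about the station's origin, rad: 0 at rest, growing anticlockwise (from above) to the hard stop at 0.90. It points 0.45 rad to the +y side of the station's -x axis at rest, 0.45 rad to the -y side at the stop. Steel bar 18 mm wide, top 88 mm above the bench. The spring drives it back to 0 when let go: 1.6 N at the knob at the start, 5 N at the stop.
- lever_knob (a point): Axis of the lever's black upright round knob, 90 mm from the pivot, 108 mm above the bench. Knob 18 mm in diameter, standing from 88 to 125 mm above the bench, free all round; the pipe passes above it. Too little room for an upright gripper: a tool tilted 28 to 40 degrees, its body leaning back to the station's front (-x), gets in.
- pipe (a point): Middle of the axis of the ribbed aluminium extraction pipe over the lever: 70 mm diameter, 310 mm long along the station's y, at station x = -55 mm, 235 mm above the bench (underside at 200 mm), fixed, on two posts of 14 mm diameter under it at y = +/-135 mm.
- separator: Separator board, stiff brown board, loose: 170 (x) x 62 (y) x 6 mm, 50 to 100 g. Origin: centre of its underside. At the start it lies flat on the rest, its 62 mm width jutting about 9 mm past the rest on either long side.
- rest: Plywood rest block, fixed: 140 (x) x 44 (y) x 30 mm high. Origin: centre of its underside, on the bench. Either left or right of the station.
- tray: Open grey plastic tray, fixed: outside 175 (x) x 62 (y) mm, walls 4 mm thick and 26 mm high, floor 4 mm thick. Origin: centre of its underside, on the bench. On the other side of the station from the rest. The three controllers stand in a row along its x, their tops level at 49 mm above the bench.
- module0: White controller box, loose in the tray at its -x end: 53 (x) x 50 (y) x 45 mm high, 120 g. Origin: centre of its underside.
- module1: The same, in the middle of the tray.
- module2: The same, at the +x end of the tray.
- adapter: White plug adapter standing pins up, loose, to be left alone: 62 x 58 mm, 36 mm high plus a round boss and pins to 74 mm. Between robot and station. Origin: centre of its underside.
- tape: Roll of clear tape lying flat, loose, to be left alone: 90 mm diameter, 30 mm high. Between robot and station, beside the adapter. Origin: centre of its underside.
Things that resemble listed ones, but are neither listed nor needed, are in the scene too. What is shaped like the separator but orange or white is not meant. Of the things shaped like the tray, the grey one is meant.

How it is judged:
By the outcome, as a careful person would: the job done as asked, in the order asked, and still so for the second after the job is handed in, with the robot touching nothing.
It also fails if it takes over 61 s, if anything falls off the work surface, if the arm or the gripper's body presses on something with over 40 N, if the wrist force passes 120 N, or if a joint passes its speed limit or range.

## Working session

There is one attempt and no reset: what is moved stays moved. The work goes in short steps, Python scripts to look and compute and a tool call to move; the robot and the scene stay as the last step left them, time stands still between calls to the robot, and variables do not carry over. Pictures are saved under pics/ and viewed, and the job is handed in when it is done.

Besides the shell and the picture viewer there is one more tool, called by a JSON object that holds its "name" and its "arguments", one argument or row to a line. move_arm: Moves the arm, as the interface text tells. Its arguments: {"type":"object","properties":{"commands":{"type":"array"},"jaw":{"type":"number"},"force":{"type":"number"}},"required":["commands"]}

```bash
ls; mkdir -p pics
python3 - <<'E'
from plant import ctrl
import cv2
s=ctrl.get_state()
print({k:(v if not hasattr(v,'round') else v) for k,v in s.items()})
for n in ("side","top"):
    im=ctrl.read_camera(n); cv2.imwrite(f"pics/{n}0.png",im[:,:,::-1])
    print(ctrl.get_calibration(n))
im=ctrl.read_camera("wrist");cv2.imwrite("pics/wrist0.png",im[:,:,::-1]);print(ctrl.get_calibration("wrist"))
print(ctrl.tip_extent)
E
```

```text
pics
{'time': 0.0, 'qpos': array([ 1.07100724e+00,  2.87182437e-01,  1.57818942e+00,  3.54579390e-06,
        1.27857489e+00, -1.50004860e-01]), 'dq': array([-0.00043955,  0.00017745,  0.000825  , -0.00116962,  0.00132439,
        0.00052967]), 'joint_efforts': array([ 1.21782821e-03, -4.05982697e+01, -2.92623317e+01, -1.52655548e-04,
        5.68931369e-03,  1.21932928e-06]), 'eef_pos': array([0.23095915, 0.63352327, 0.2153293 ]), 'tcp_rot': array([-0.40573993,  0.58011955,  0.40500234,  0.57862728]), 'contact_force': array([ 0.70533272,  0.0911577 , -0.55685007]), 'wrist_torque': array([ 0.02143425,  0.04149367, -0.02711568]), 'opening': 0.9951560065148477}
{'camera_matrix': array([[448.53056772,   0.        , 251.2496267 ],
       [  0.        , 448.53056772, 197.03500221],
       [  0.        ,   0.        ,   1.        ]]), 'camera_from_world': array([[-0.92793222, -0.37237133,  0.01677437,  0.53440351],
       [-0.26328888,  0.62291969, -0.73664783,  0.28826801],
       [ 0.26385745, -0.68797576, -0.67606848,  1.56714446],
       [ 0.        ,  0.        ,  0.        ,  1.     
[... 277 characters left out ...]
1617 ,  0.02015803, -0.123324  ,  0.60109051],
       [ 0.12349621,  0.00752945, -0.99231648,  1.64833604],
       [ 0.        ,  0.        ,  0.        ,  1.        ]])}
{'camera_matrix': array([[318.1112838 ,   0.        , 258.20314364],
       [  0.        , 318.1112838 , 182.38440611],
       [  0.        ,   0.        ,   1.        ]]), 'mount': array([[-2.10013872e-04, -3.20383399e-01,  9.47287936e-01,
        -1.57314764e-01],
       [ 4.50820358e-04, -9.47287891e-01, -3.20383284e-01,
         8.18475316e-02],
       [ 9.99999876e-01,  3.59771753e-04,  3.43378957e-04,
         6.14271361e-04],
       [ 0.00000000e+00,  0.00000000e+00,  0.00000000e+00,
         1.00000000e+00]])}
0.014
```

View pics/top0.png

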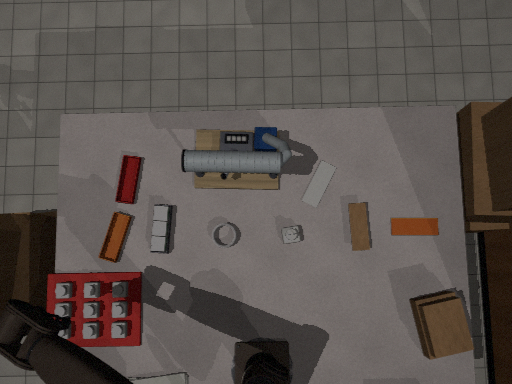

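View pics/side0.png

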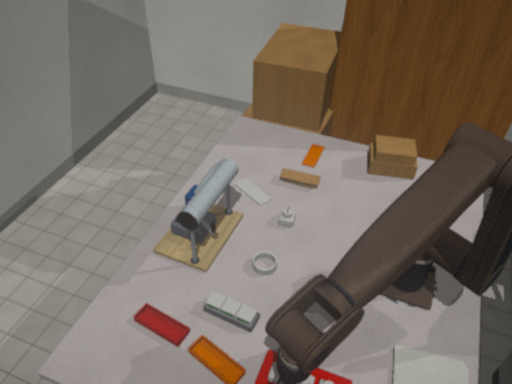

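View pics/wrist0.png

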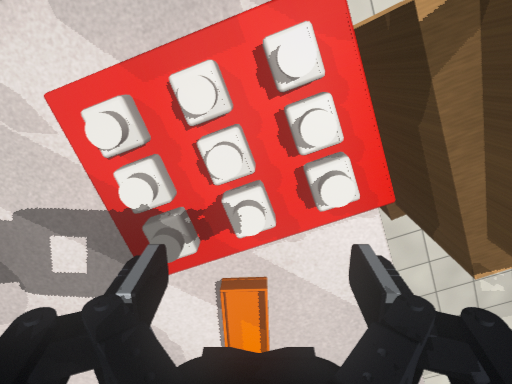

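The top view shows the brown separator on its rest at about (359,226), right of the station, and the grey tray with the controllers at (161,229) on the left. The station is at (237,160), the tape at (226,234) and the adapter at (291,234). I'll enlarge these areas next.

```bash
cat > h.py <<'E'
import numpy as np,cv2
from plant import ctrl
from scipy.spatial.transform import Rotation as R
def cal(n):
    c=ctrl.get_calibration(n)
    if n=="wrist":
        s=ctrl.get_state(); T=np.eye(4);T[:3,:3]=R.from_quat(s["tcp_rot"]).as_matrix();T[:3,3]=s["eef_pos"]
        return c["camera_matrix"],np.linalg.inv(T@c["mount"])
    return c["camera_matrix"],c["camera_from_world"]
def p2w(K,M,px,z):
    px=np.atleast_2d(px).astype(float)
    d=np.c_[(px-K[:2,2])/[K[0,0],K[1,1]],np.ones(len(px))]@M[:3,:3]
    o=-M[:3,:3].T@M[:3,3]
    return o+d*((z-o[2])/d[:,2:])
def w2p(K,M,P):
    P=np.atleast_2d(P)@M[:3,:3].T+M[:3,3]
    return np.c_[P[:,0]/P[:,2]*K[0,0]+K[0,2],P[:,1]/P[:,2]*K[1,1]+K[1,2]]
def crop(im,x0,y0,w,h,f):
    return cv2.resize(im[y0:y0+h,x0:x0+w],None,fx=f,fy=f,interpolation=cv2.INTER_CUBIC)
E
python3 - <<'E'
import cv2,numpy as np
from h import crop
t=cv2.imread("pics/top0.png")
a=crop(t,140,190,48,76,7); b=crop(t,330,190,62,76,7)
cv2.imwrite("pics/c1.png",np.hstack([a,b]))
cv2.imwrite("pics/c2.png",crop(t,170,115,140,100,5.5))
E
```

```text
(no output)
```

View pics/c1.png

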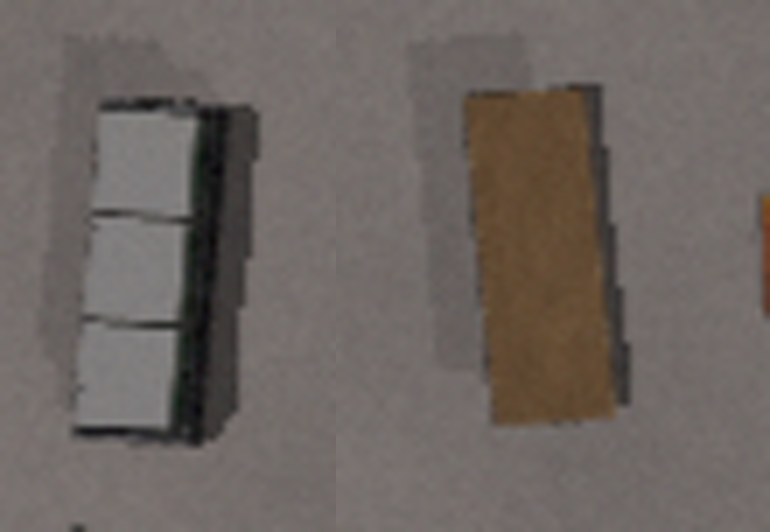

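View pics/c2.png

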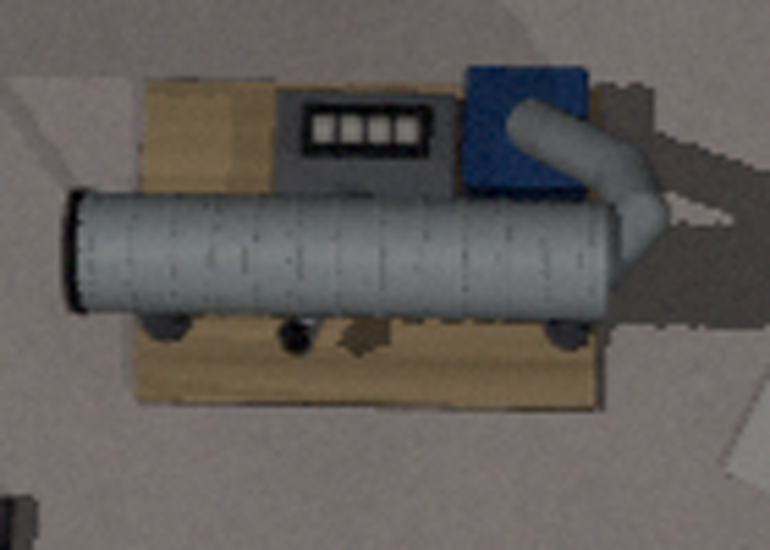

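Run:
```python
from h import *
K,M=cal("top")
f=lambda P,s,ox,oy:(np.array(P)+.5)/s-.5+[ox,oy]
np.set_printoptions(precision=4,suppress=True)
def rect(n,P,z):
    W=p2w(K,M,P,z); print(n,W.mean(0)); print(np.linalg.norm(np.roll(W,-1,0)-W,axis=1))
    d1=W[0]-W[3];d2=W[1]-W[2];print("yaw",np.degrees([np.arctan2(d[1],d[0]) for d in(d1,d2)]), "short",[np.degrees(np.arctan2(-d[0],d[1])) for d in (W[0]-W[1],W[3]-W[2])])
rect("sep",f([(465-336,93),(584-336,90),(615-336,416),(493-336,425)],7,330,190),.036)
rect("mods",f([(101,110),(198,114),(172,430),(76,426)],7,140,190),.049)
print("base", p2w(K,M,f([(135,402),(601,409),(146,80)],5.5,170,115),.012))
print("knob", p2w(K,M,f([(297,337)],5.5,170,115),.125))
print("pipe", p2w(K,M,f([(75,252),(608,258)],5.5,170,115),.235))
```

```text
sep [ 0.4946 -0.3572  0.036 ]
[0.0612 0.1673 0.0622 0.1703]
yaw [2.4197 2.7701] short [np.float64(0.29683816681567854), np.float64(3.0938212593513854)]
mods [0.5007 0.3561 0.049 ]
[0.05   0.1613 0.0489 0.1613]
yaw [-3.9416 -4.3315] short [np.float64(-3.5219879976254838), np.float64(-3.462928687673055)]
base [[ 0.6492  0.2367  0.012 ]
 [ 0.638  -0.0753  0.012 ]
 [ 0.8705  0.2291  0.012 ]]
knob [[0.6712 0.1171 0.125 ]]
pipe [[ 0.7051  0.2366  0.235 ]
 [ 0.6949 -0.0757  0.235 ]]
```

```bash
cat >> h.py <<'E'
def st():
    s=ctrl.get_state(); Rm=R.from_quat(s["tcp_rot"]).as_matrix()
    z=Rm[:,2]; print("t %.2f pos"%s["time"],s["eef_pos"].round(4),"open %.1f"%(s["opening"]*85.4),"F",s["contact_force"].round(1),"xax",Rm[:,0].round(3),"jaw yaw %.2f"%np.degrees(np.arctan2(z[1],z[0])),"q",s["qpos"].round(2))
    return s,Rm
def go(P,jawyaw=None):
    """tool-axis units to world point P (applied before turn); turn units about tool x; also after-turn shift"""
    s,Rm=st(); d=Rm.T@(np.array(P)-s["eef_pos"])/.025
    print("shift units (no turn)",d.round(2))
    if jawyaw is not None:
        z=Rm[:,2]; a=np.degrees(np.arctan2(z[1],z[0])); e=(jawyaw-a+180)%360-180
        # x down: +turn about tool x decreases world yaw
        print("turn units",round(-e/5,2)); R2=Rm@R.from_rotvec([np.radians(-e),0,0]).as_matrix()
        print("shift units (after turn)",(R2.T@(np.array(P)-s["eef_pos"])/.025).round(2))
E
python3 - <<'E'
from h import *
go((.5,.0,.2),92.6);go((.5,.0,.2),-87.4)
E
```

```text
t 0.15 pos [0.231  0.6337 0.2156] open 85.4 F [-0.5  0.8  0.5] xax [-0.001 -0.002 -1.   ] jaw yaw 69.96 q [ 1.07  0.29  1.58  0.    1.28 -0.15]
shift units (no turn) [  0.66 -18.79 -20.12]
turn units -4.53
shift units (after turn) [  0.66  -9.6  -25.81]
t 0.15 pos [0.231  0.6337 0.2156] open 85.4 F [-0.5  0.8  0.5] xax [-0.001 -0.002 -1.   ] jaw yaw 69.96 q [ 1.07  0.29  1.58  0.    1.28 -0.15]
shift units (no turn) [  0.66 -18.79 -20.12]
turn units 31.47
shift units (after turn) [ 0.66  9.6  25.81]
```

{"name": "move_arm", "arguments": {
  "commands": [0,-1,-1,0,0,-1,-1,0,0,-1,-1,0,0,-1,-1,0,0,-1,-1,0,0,-1,-1,0,0,-1,-1,0,0,-1,-1,0,0,-1,-1,0,0,-1,-1,0,0,-1,-1,0,0,-1,-1,0,0,-1,-1,0,0,-1,-1,0,0,-1,-1,0,0,-1,-1,0,0,-1,-1,0,0,-1,-1,0,0,-0.5,-1,-1,0,0,-1,-1],
  "jaw": 85
}}

```text
time: 2.65
eef_pos: [0.4966, 0.0041, 0.2163]
tcp_rot: [-0.455, 0.541, 0.455, 0.541]
contact_force: [-0.5, -0.4, -0.6]
opening: 0.996
```

Run:
```python
from h import *
go((.495,-.357,.17),92.6)
```

```text
t 2.65 pos [0.4966 0.0041 0.2163] open 85.1 F [-0.5 -0.4 -0.6] xax [-0.001  0.    -1.   ] jaw yaw 80.09 q [-0.2  -0.11  2.01 -0.    1.25 -1.59]
shift units (no turn) [  1.85  -2.42 -14.24]
turn units -2.5
shift units (after turn) [  1.85   0.72 -14.43]
```

{"name": "move_arm", "arguments": {
  "commands": [0,0,-0.5,-1,0,0,-0.5,-1,0,0,-1,-0.5,0.2,0.1,-1,0,0.2,0.1,-1,0,0.2,0.1,-1,0,0.2,0.1,-1,0,0.2,0.1,-1,0,0.2,0.1,-1,0,0.2,0.1,-1,0,0.2,0,-1,0,0.2,0,-1,0,0,0,-1,0,0,0,-1,0,0,0,-0.5,0,0,0,0,0,0,0,0,0]
}}

```text
time: 4.78
eef_pos: [0.4881, -0.3319, 0.1716]
tcp_rot: [-0.51, 0.489, 0.511, 0.489]
contact_force: [-0.4, 0.7, 0.1]
opening: 0.999
```

Run:
```python
from h import *
np.set_printoptions(precision=4,suppress=True)
go((.495,-.357,.17),92.6)
K,M=cal("wrist"); im=ctrl.read_camera("wrist"); cv2.imwrite("pics/w1.png",im[:,:,::-1]); np.savez("w1.npz",K=K,M=M)
K,M=cal("top"); im=ctrl.read_camera("top"); cv2.imwrite("pics/t1.png",im[:,:,::-1])
```

```text
t 4.78 pos [ 0.4881 -0.3319  0.1716] open 85.3 F [-0.4  0.7  0.1] xax [-0.     0.001 -1.   ] jaw yaw 92.48 q [-0.77  0.14  1.83  0.    1.17 -2.38]
shift units (no turn) [ 0.07 -0.23 -1.01]
turn units -0.02
shift units (after turn) [ 0.07 -0.23 -1.01]
```

View pics/w1.png

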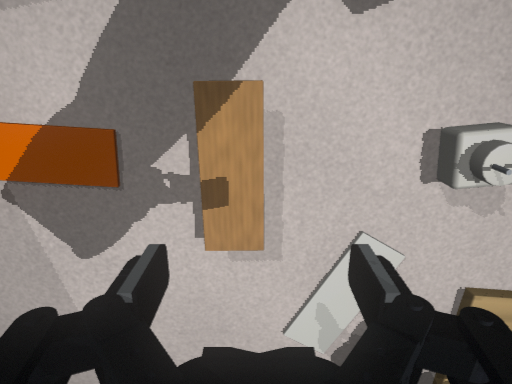

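View pics/t1.png

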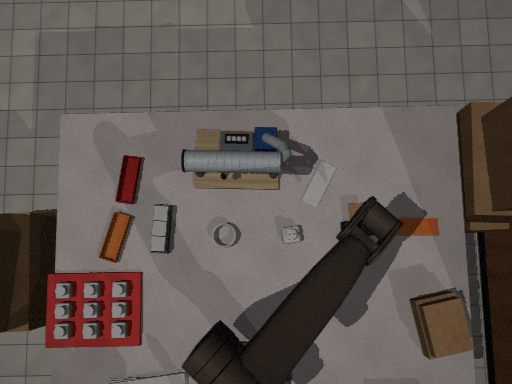

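Run:
```python
from h import *
np.set_printoptions(precision=4,suppress=True)
z=np.load("w1.npz");im=cv2.imread("pics/w1.png")
W=p2w(z["K"],z["M"],[(194,81),(263.5,80),(265,250),(205,250)],.036)
print(W,W.mean(0)); print(np.linalg.norm(np.roll(W,-1,0)-W,axis=1))
for d in (W[3]-W[0],W[2]-W[1]): print(np.degrees(np.arctan2(d[1],d[0])))
for d in (W[1]-W[0],W[2]-W[3]): print(np.degrees(np.arctan2(d[1],d[0])))
cv2.imwrite("pics/w1c.png",crop(im,180,65,100,200,3))
```

```text
[[ 0.4141 -0.3911  0.036 ]
 [ 0.4106 -0.3302  0.036 ]
 [ 0.5798 -0.3203  0.036 ]
 [ 0.5825 -0.3831  0.036 ]] [ 0.4968 -0.3562  0.036 ]
[0.061  0.1695 0.0628 0.1687]
2.711796096290599
3.338484368276198
93.28629795251977
92.4821835179585
```

View pics/w1c.png

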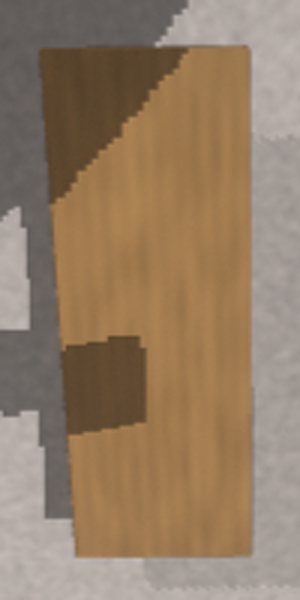

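The separator sits at about (0.496, −0.3565) with yaw ≈ 2.9°, and its corners in the wrist picture are (193,80), (263,80), (264,250) and (205,250). The gripper goes down around it next.

{"name": "move_arm", "arguments": {
  "commands": [0.5,-0.3,-1,-0.1,1,0,0,0,1,0,0,0,1,0,0,0,0.8,0,0,0,0.7,0,0,0,0.4,0,0,0,0.25,0,0,0,0,0,0,0,0,0,0,0]
}}

```text
time: 6.12
eef_pos: [0.4971, -0.3576, 0.0313]
tcp_rot: [0.513, -0.487, -0.512, -0.487]
contact_force: [-0.7, 0.2, -0.1]
opening: 0.989
```

Run:
```python
from h import *
np.set_printoptions(precision=4,suppress=True)
go((.496,-.3565,.03),92.9)
im=ctrl.read_camera("wrist"); cv2.imwrite("pics/w2.png",im[:,:,::-1])
```

```text
t 6.12 pos [ 0.4971 -0.3576  0.0313] open 84.5 F [-0.7  0.2 -0.1] xax [ 0.001 -0.001 -1.   ] jaw yaw 92.96 q [-0.79  0.36  1.85  0.    0.93 -2.41]
shift units (no turn) [0.05 0.04 0.05]
turn units 0.01
shift units (after turn) [0.05 0.04 0.05]
```

View pics/w2.png

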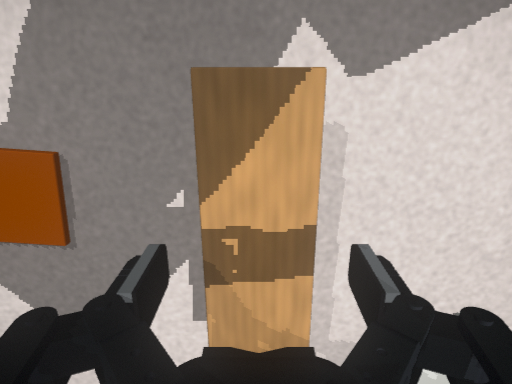

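The board (columns ~203–315) is centred between the fingers (168/349), so I can close.

{"name": "move_arm", "arguments": {
  "commands": [0,0,0,0,0,0,0,0,0,0,0,0,0,0,0,0,0,0,0,0,0,0,0,0],
  "jaw": 50,
  "force": 30
}}

```text
time: 6.92
eef_pos: [0.4966, -0.3571, 0.0305]
tcp_rot: [-0.513, 0.487, 0.513, 0.487]
contact_force: [-0.7, -0.3, 0.1]
opening: 0.582
```

{"name": "move_arm", "arguments": {
  "commands": [-0.3,0,0,0,-0.7,0,0,0,-1,0,0,0,-1,0,0,0,-1,0,0,0,-1,0,0,0,0,0,0,0]
}}

```text
time: 7.8
eef_pos: [0.4982, -0.3587, 0.1598]
tcp_rot: [0.515, -0.487, -0.51, -0.487]
contact_force: [-0.2, -1.2, -0.6]
opening: 0.585
```

Run:
```python
from h import *
np.set_printoptions(precision=4,suppress=True)
go((.4995,.355,.15),86)
im=ctrl.read_camera("wrist"); cv2.imwrite("pics/w3.png",im[:,:,::-1])
```

```text
t 7.80 pos [ 0.4982 -0.3587  0.1598] open 50.0 F [-0.2 -1.2 -0.6] xax [ 0.005 -0.005 -1.   ] jaw yaw 92.96 q [-0.79  0.2   1.79 -0.    1.15 -2.41]
shift units (no turn) [ 0.24 -1.53 28.51]
turn units 1.39
shift units (after turn) [ 0.24  1.94 28.48]
```

View pics/w3.png

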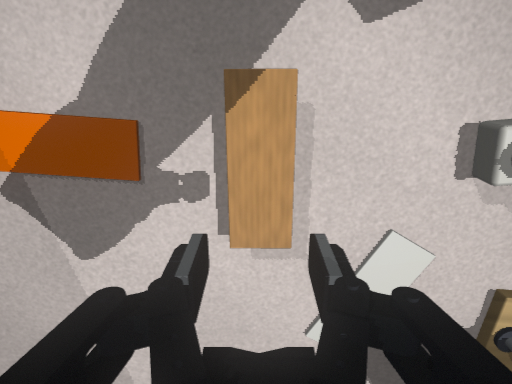

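Run:
```python
from h import *
np.set_printoptions(precision=4,suppress=True)
s,_=st()
K,M=cal("wrist"); 
for z in (.036,.03,.006):
    W=p2w(K,M,[(224.5,69),(297.5,69),(292,248),(230,248)],z)
    print(z,W.mean(0)); print(np.linalg.norm(np.roll(W,-1,0)-W,axis=1))
    for d in (W[3]-W[0],W[2]-W[1]): print(np.degrees(np.arctan2(d[1],d[0])))
# project fingertip region
Rm=R.from_quat(s["tcp_rot"]).as_matrix()
for x in (.014,0,-.005,-.02):
    P=s["eef_pos"]+[ (Rm@[x,0,h]) for h in (-.025,.025)]
    print(x,w2p(K,M,P).round(1).tolist())
im=ctrl.read_camera("side"); cv2.imwrite("pics/s3.png",crop(im,200,100,200,140,4)[:,:,::-1])
```

```text
t 7.85 pos [ 0.4973 -0.3578  0.1575] open 50.0 F [0.7 0.2 0. ] xax [ 0.003 -0.003 -1.   ] jaw yaw 92.96 q [-0.79  0.2   1.79 -0.    1.15 -2.41]
0.036 [ 0.4952 -0.3553  0.036 ]
[0.0602 0.1678 0.0617 0.1679]
2.8956967990533564
3.401682255074586
0.03 [ 0.4969 -0.3552  0.03  ]
[0.0615 0.1714 0.063  0.1715]
2.8956967990533364
3.401682255074588
0.006 [ 0.5038 -0.3547  0.006 ]
[0.0667 0.1859 0.0684 0.186 ]
2.895696799053334
3.4016822550745824
0.014 [[215.3, 220.3], [299.7, 220.3]]
0 [[212.1, 231.3], [302.9, 231.3]]
-0.005 [[210.8, 235.6], [304.1, 235.7]]
-0.02 [[206.5, 250.3], [308.3, 250.3]]
```

View pics/s3.png

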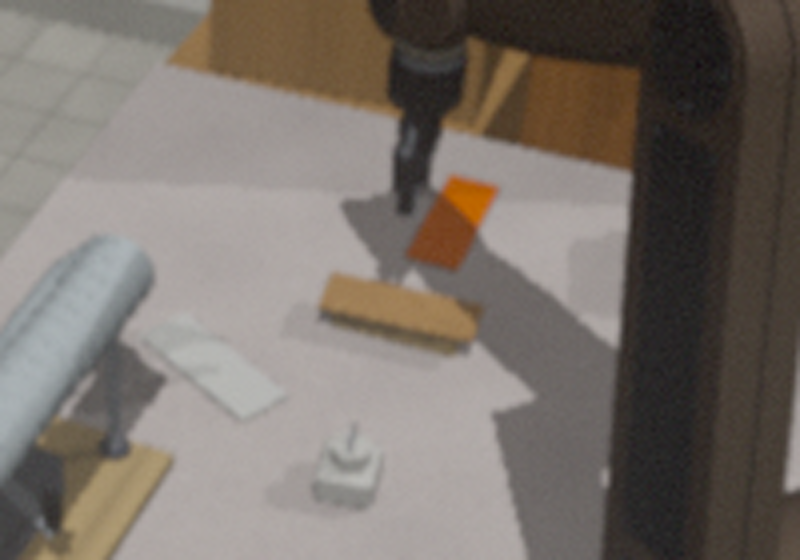

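Run:
```python
from h import *
from scipy.optimize import least_squares
c=ctrl.get_calibration("wrist");K=c["camera_matrix"];Mi=np.linalg.inv(c["mount"])
for nm,op,px in (("w3",50,[(208,234),(309,234)]),("w2",85,[(168,244),(349,244)])):
    for y in (.011,0,):
        f=lambda p:(w2p(K,Mi,[(p[0],y,-p[1]),(p[0],y,p[1])])-px).ravel()
        r=least_squares(f,[0,.03]);print(nm,op,y,r.x.round(4),r.fun.round(1))
im=cv2.imread("pics/w3.png");cv2.imwrite("pics/w3c.png",crop(im,90,220,340,164,2.3))
```

```text
w3 50 0.011 [-0.0239  0.0237] [-1.2 -0.  -1.2  0. ]
w3 50 0 [-0.0031  0.0273] [-1. -0. -1.  0.]
w2 85 0.011 [-0.0332  0.0399] [-1.2 -0.  -1.2  0. ]
w2 85 0 [-0.0139  0.0461] [-1.1 -0.  -1.1  0. ]
```

View pics/w3c.png

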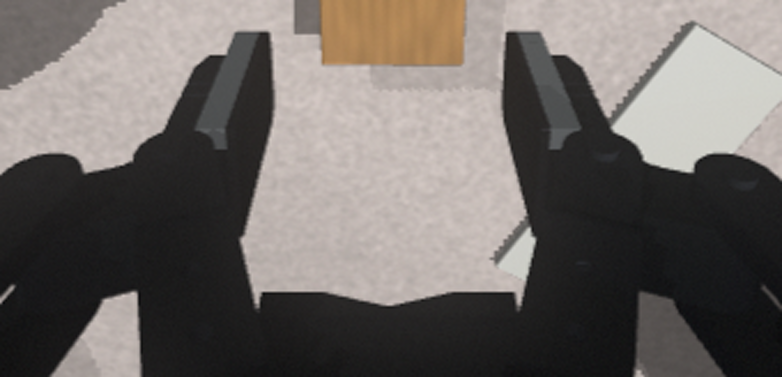

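Run:
```python
from h import *
s,_=st()
K,M=cal("side")
for dz in (-.014,0,.01,.02,.03):
    for dy in (-.03,.03): print(dz,dy,((w2p(K,M,s["eef_pos"]+[0,dy,dz])-[200,100])*4).round(0).tolist())
print(((w2p(K,M,[[.41,-.33,.036],[.58,-.32,.036],[.58,-.383,.036],[.65,.0,.0]])-[200,100])*4).round())
```

```text
t 7.90 pos [ 0.4966 -0.3571  0.1558] open 49.8 F [-0.3 -0.1  0.2] xax [ 0. -0. -1.] jaw yaw 92.96 q [-0.79  0.2   1.79  0.    1.15 -2.41]
-0.014 -0.03 [[416.0, 208.0]]
-0.014 0.03 [[399.0, 240.0]]
0 -0.03 [[418.0, 197.0]]
0 0.03 [[400.0, 229.0]]
0.01 -0.03 [[419.0, 189.0]]
0.01 0.03 [[401.0, 221.0]]
0.02 -0.03 [[420.0, 181.0]]
0.02 0.03 [[402.0, 213.0]]
0.03 -0.03 [[420.0, 173.0]]
0.03 0.03 [[403.0, 205.0]]
[[470. 339.]
 [314. 304.]
 [333. 270.]
 [134. 509.]]
```

The side view puts the fingertips about 20 mm behind the reported TCP (tip at crop row 212), and the wrist view agrees. So the jaws closed above the board without touching it. I'll reopen and go lower.

{"name": "move_arm", "arguments": {
  "commands": [0,0,0,0,0.5,0,0,0,1,0,0,0,1,0,0,0,1,0,0,0,1,0,0,0,0.6,0,0,0,0.4,0,0,0,0.3,0,0,0,0.2,0,0,0,0.1,0,0,0,0,0,0,0],
  "jaw": 85
}}

```text
time: 9.4
eef_pos: [0.4968, -0.3573, 0.0032]
tcp_rot: [0.513, -0.487, -0.513, -0.487]
contact_force: [-0.2, 0.6, 0.7]
opening: 0.996
```

Run:
```python
from h import *
go((.4955,-.356,.004),92.9)
im=ctrl.read_camera("wrist"); cv2.imwrite("pics/w4.png",im[:,:,::-1])
im=ctrl.read_camera("side"); cv2.imwrite("pics/s4.png",crop(im,240,130,130,90,6)[:,:,::-1])
```

```text
t 9.40 pos [ 0.4968 -0.3573  0.0032] open 85.0 F [-0.2  0.6  0.7] xax [ 0. -0. -1.] jaw yaw 92.96 q [-0.79  0.41  1.85 -0.    0.88 -2.41]
shift units (no turn) [-0.03  0.05  0.05]
turn units 0.01
shift units (after turn) [-0.03  0.05  0.05]
```

View pics/s4.png

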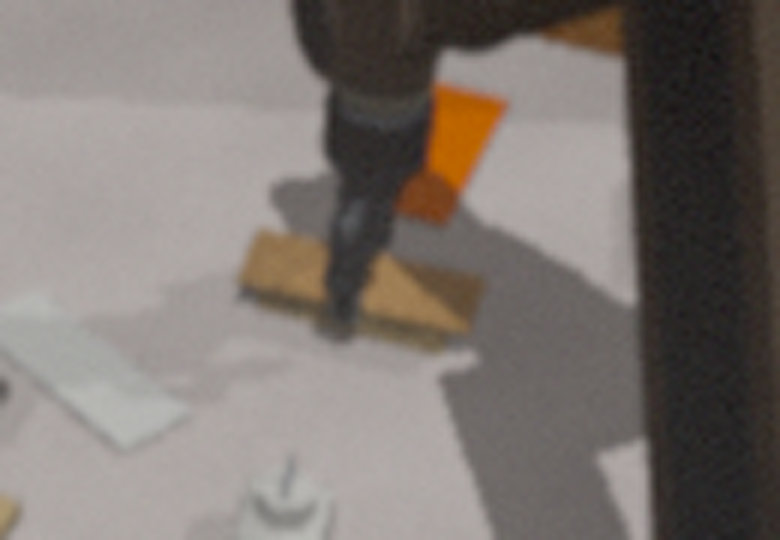

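View pics/w4.png

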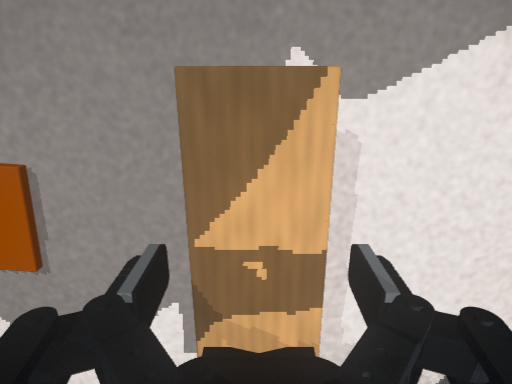

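Run:
```python
from h import *
s,_=st()
K,M=cal("side")
for z in (0,.01,.02,.03,.04):
    for dy in (.0425,.055): print(z,dy,((w2p(K,M,[[.497,-.3573+dy,z]])-[240,130])*6).round(0).tolist())
```

```text
t 9.50 pos [ 0.4969 -0.3574  0.0034] open 85.0 F [-0.3 -0.3  0.3] xax [ 0.001 -0.001 -1.   ] jaw yaw 92.96 q [-0.79  0.41  1.85  0.    0.88 -2.41]
0 0.0425 [[335.0, 348.0]]
0 0.055 [[330.0, 359.0]]
0.01 0.0425 [[336.0, 337.0]]
0.01 0.055 [[331.0, 348.0]]
0.02 0.0425 [[338.0, 327.0]]
0.02 0.055 [[332.0, 337.0]]
0.03 0.0425 [[339.0, 316.0]]
0.03 0.055 [[333.0, 327.0]]
0.04 0.0425 [[340.0, 305.0]]
0.04 0.055 [[335.0, 316.0]]
```

{"name": "move_arm", "arguments": {
  "commands": [-0.3,0,0,0,0,0,0,0,0,0,0,0,0,0,0,0,0,0,0,0,0,0,0,0,0,0,0,0],
  "jaw": 50,
  "force": 30
}}

```text
time: 10.38
eef_pos: [0.4975, -0.3579, 0.0124]
tcp_rot: [0.514, -0.487, -0.512, -0.487]
contact_force: [-1.0, 1.1, 6.3]
opening: 0.711
```

Run:
```python
from h import *
st()
im=ctrl.read_camera("wrist"); cv2.imwrite("pics/w5.png",im[:,:,::-1])
im=ctrl.read_camera("side"); cv2.imwrite("pics/s5.png",crop(im,240,130,130,90,6)[:,:,::-1])
```

```text
t 10.38 pos [ 0.4975 -0.3579  0.0124] open 60.7 F [-1.   1.1  6.3] xax [ 0.002 -0.002 -1.   ] jaw yaw 92.96 q [-0.79  0.39  1.85  0.    0.89 -2.41]
```

View pics/w5.png

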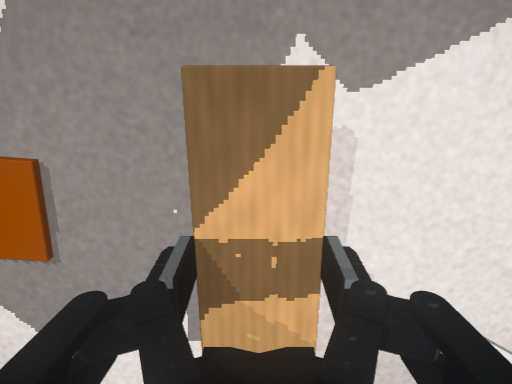

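View pics/s5.png

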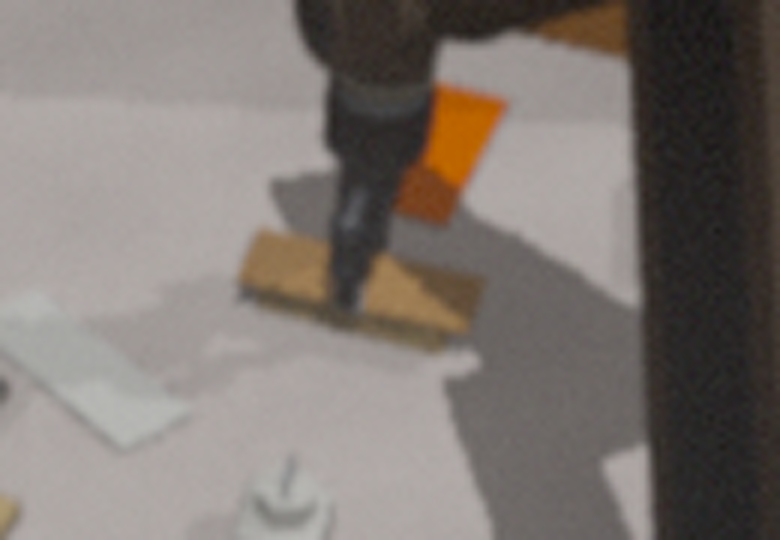

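{"name": "move_arm", "arguments": {
  "commands": [-0.3,0,0,0,-0.5,0,0,0,-0.5,0,0,0,0,0,0,0,0,0,0,0]
}}

```text
time: 11.1
eef_pos: [0.4965, -0.3571, 0.043]
tcp_rot: [-0.513, 0.487, 0.513, 0.487]
contact_force: [-0.2, -0.0, -0.6]
opening: 0.71
```

Run:
```python
from h import *
st()
im=ctrl.read_camera("wrist"); cv2.imwrite("pics/w6.png",im[:,:,::-1])
im=ctrl.read_camera("side"); cv2.imwrite("pics/s6.png",crop(im,240,130,130,90,6)[:,:,::-1])
```

```text
t 11.10 pos [ 0.4965 -0.3571  0.043 ] open 60.7 F [-0.2 -0.  -0.6] xax [-0.  0. -1.] jaw yaw 92.96 q [-0.79  0.35  1.85 -0.    0.95 -2.41]
```

View pics/w6.png

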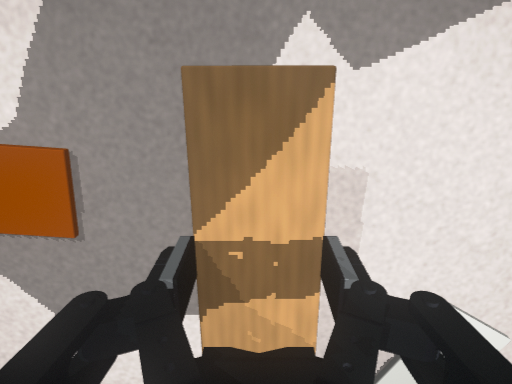

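View pics/s6.png

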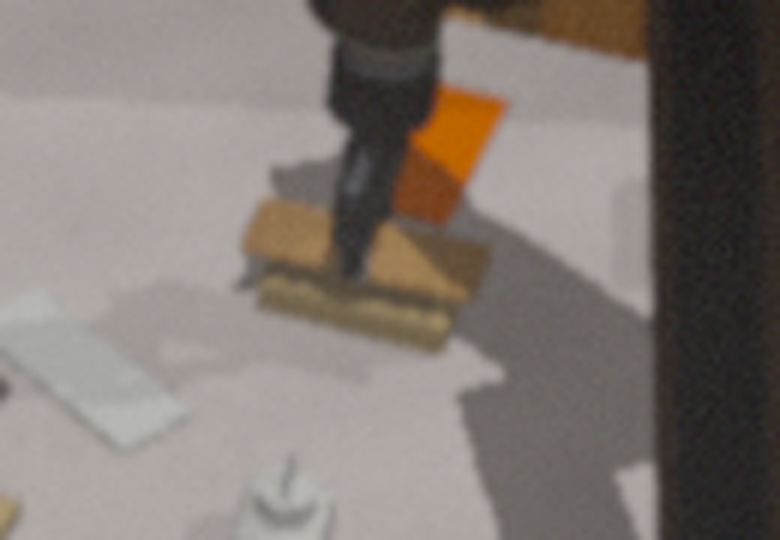

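The board is held flat and off the rest. Next I lift it, turn it to the tray's yaw and stop short of the tray for a wrist look.

{"name": "move_arm", "arguments": {
  "commands": [-0.7,0,0,0.4,-1,0,0,0.5,-1,0,0,0.5,-1,0,0.3,0,-0.6,0,0.7,0,0,0,1,0,0,0.1,1,0,0,0.1,1,0,0,0.1,1,0,0,0.1,1,0,0,0.1,1,0,0,0.1,1,0,0,0.1,1,0,0,0.1,1,0,0,0.1,1,0,0,0.1,1,0,0,0.1,1,0,0,0.1,1,0,0,0.1,1,0,0,0.1,1,0]
}}

```text
time: 13.7
eef_pos: [0.4891, 0.046, 0.1501]
tcp_rot: [-0.482, 0.517, 0.482, 0.517]
contact_force: [-0.4, -0.3, -0.2]
opening: 0.713
```

{"name": "move_arm", "arguments": {
  "commands": [0,0.1,1,0,0,0.1,1,0,0,0,1,0,0,0,1,0,0,0,1,0,0,0,1,0,0,0,0.9,0,0,0,0.6,0,0,0,0.3,0,0,0,0,0,0,0,0,0]
}}

```text
time: 15.08
eef_pos: [0.4986, 0.2387, 0.1504]
tcp_rot: [-0.482, 0.518, 0.482, 0.517]
contact_force: [0.3, -0.6, -0.1]
opening: 0.709
```

Run:
```python
from h import *
go((.5,.355,.1),86)
K,M=cal("wrist");np.savez("w7.npz",K=K,M=M)
im=ctrl.read_camera("wrist"); cv2.imwrite("pics/w7.png",im[:,:,::-1])
im=ctrl.read_camera("side"); cv2.imwrite("pics/s7.png",im[:,:,::-1])
```

```text
t 15.07 pos [0.4986 0.2387 0.1504] open 60.6 F [ 0.3 -0.6 -0.1] xax [-0. -0. -1.] jaw yaw 85.93 q [ 0.26  0.08  1.94 -0.    1.12 -1.24]
shift units (no turn) [2.01 0.28 4.65]
turn units -0.01
shift units (after turn) [2.01 0.27 4.65]
```

View pics/w7.png

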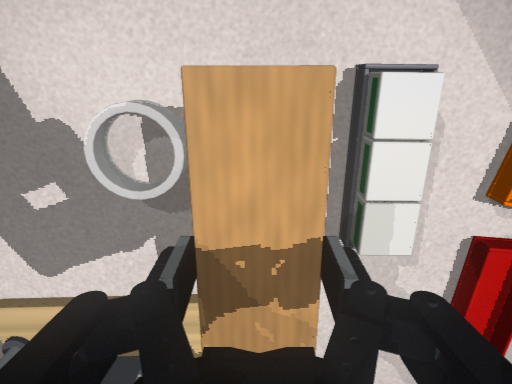

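View pics/s7.png

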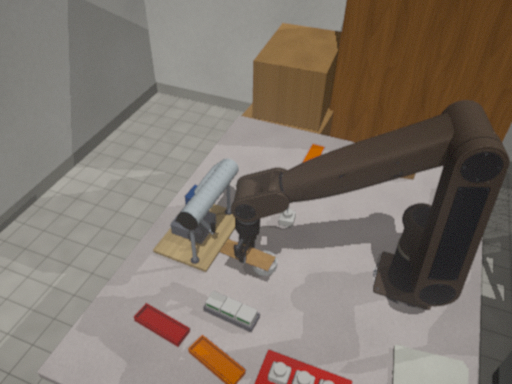

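Run:
```python
from h import *
im=cv2.imread("pics/w7.png");a=crop(im,335,55,110,100,5);b=crop(im,335,170,110,100,5);cv2.imwrite("pics/w7c.png",a);cv2.imwrite("pics/w7d.png",b)
```

```text
(no output)
```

View pics/w7c.png

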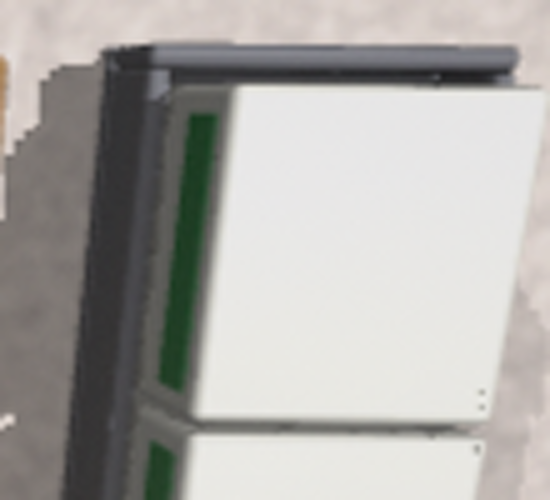

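View pics/w7d.png

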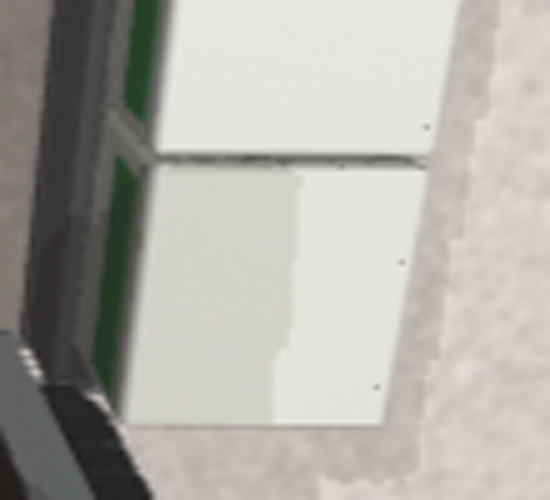

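Run:
```python
from h import *
np.set_printoptions(precision=4,suppress=True)
z=np.load("w7.npz");K,M=z["K"],z["M"]
f=lambda P,oy:(np.array(P,float)+.5)/5-.5+[335,oy]
A=np.vstack([f([(238,87),(545,88)],55),f([(382,425),(124,425)],170)])
W=p2w(K,M,A,.049);print(W,W.mean(0),np.linalg.norm(np.roll(W,-1,0)-W,axis=1))
for d in (W[3]-W[0],W[2]-W[1]): print(np.degrees(np.arctan2(d[1],d[0])))
rim=p2w(K,M,f([(152,45),(517,45)],55),.026);print("rim",rim,np.linalg.norm(rim[0]-rim[1]))
print("edge", p2w(K,M,f([(128,140),(110,400)],55),.026), p2w(K,M,f([(60,230)],170),.026))
print("bot", p2w(K,M,f([(108,48),(75,400)],55),0),p2w(K,M,f([(25,330)],170),0))
# board
B=p2w(K,M,[(181.5,66),(335.5,66)],.150+.0245);print("board -x edge",B,np.linalg.norm(B[0]-B[1]))
```

```text
[[0.4219 0.3401 0.049 ]
 [0.4253 0.3872 0.049 ]
 [0.5852 0.3755 0.049 ]
 [0.5818 0.3276 0.049 ]] [0.5035 0.3576 0.049 ] [0.0472 0.1603 0.048  0.1604]
-4.467342664933357
-4.190163277667569
rim [[0.4146 0.334  0.026 ]
 [0.4189 0.3944 0.026 ]] 0.060582869705259494
edge [[0.4295 0.3305 0.026 ]
 [0.4736 0.3287 0.026 ]] [[0.5521 0.3212 0.026 ]]
bot [[0.4144 0.3342 0.    ]
 [0.4783 0.3296 0.    ]] [[0.5878 0.3211 0.    ]]
board -x edge [[0.4118 0.2151 0.1745]
 [0.4161 0.2755 0.1745]] 0.06059037664096322
```

{"name": "move_arm", "arguments": {
  "commands": [0,0,1,0,0,0.1,1,0,0,0,1,0,0,0,1,0,0.3,0,0.7,0,1,0,0,0,1,0,0,0,0.9,0,0,0,0.5,0,0,0,0.3,0,0,0,0.2,0,0,0,0,0,0,0,0,0,0,0]
}}

```text
time: 16.8
eef_pos: [0.505, 0.3568, 0.0463]
tcp_rot: [-0.482, 0.517, 0.482, 0.518]
contact_force: [-0.3, 0.5, -0.4]
opening: 0.709
```

Run:
```python
from h import *
go((.503,.3575,.045),85.8)
K,M=cal("wrist");np.savez("w8.npz",K=K,M=M)
for n in("wrist","top","side"):
    im=ctrl.read_camera(n)[:,:,::-1]; cv2.imwrite(f"pics/{n}8.png",im)
    if n=="top": cv2.imwrite("pics/t8c.png",crop(im,130,180,70,80,7))
    if n=="side": cv2.imwrite("pics/s8c.png",crop(im,180,270,110,80,7))
```

```text
t 16.80 pos [0.505  0.3568 0.0463] open 60.5 F [-0.3  0.5 -0.4] xax [ 0.001  0.001 -1.   ] jaw yaw 85.96 q [ 0.45  0.35  1.83  0.    0.96 -1.05]
shift units (no turn) [0.05 0.08 0.02]
turn units 0.03
shift units (after turn) [0.05 0.08 0.02]
```

View pics/wrist8.png

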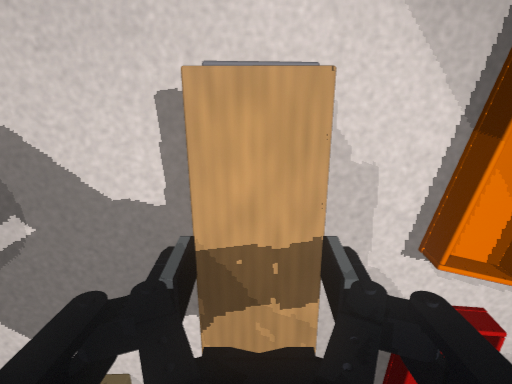

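View pics/t8c.png

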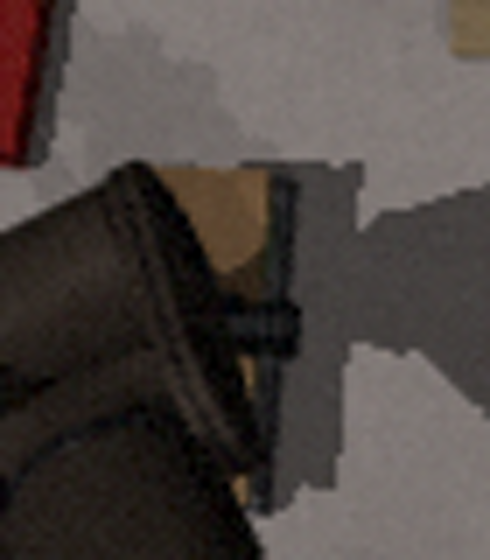

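View pics/s8c.png

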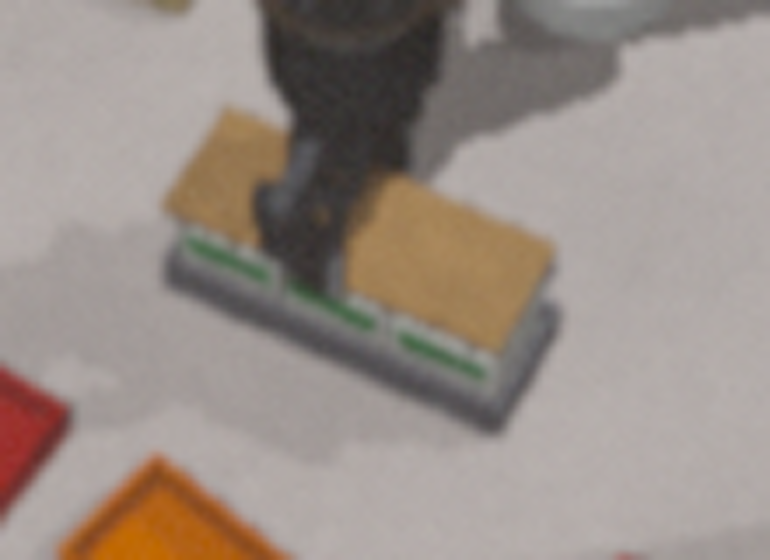

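Run:
```python
from h import *
im=cv2.imread("pics/wrist8.png");cv2.imwrite("pics/w8c.png",crop(im,175,50,165,35,4.8))
im=cv2.imread("pics/side8.png")
```

```text
(no output)
```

View pics/w8c.png

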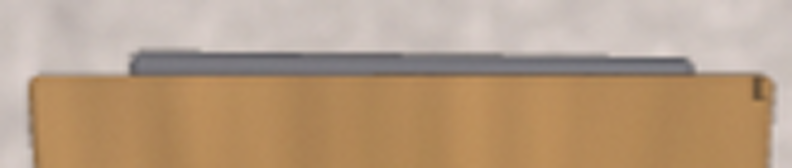

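Run:
```python
from h import *
np.set_printoptions(precision=4,suppress=True)
z=np.load("w8.npz");K,M=z["K"],z["M"]
f=lambda P:(np.array(P,float)+.5)/4.8-.5+[175,50]
r=p2w(K,M,f([(131,50),(694,58)]),.026); b=p2w(K,M,f([(31,75),(773,76)]),.0708)
u=np.array([np.cos(np.radians(4.3)),-np.sin(np.radians(4.3)),0])
print(r,b); tc=r.mean(0)+.0875*u; bc=b.mean(0)+.085*u
print("tray",tc,"board",bc,"d",tc-bc, "cam",-M[:3,:3].T@M[:3,3])
# side view: predict board & tray corners
K,M=cal("side"); v=np.array([-u[1],u[0],0])
for nm,c,a,bb,zz in(("tray rim",tc,.0875,.031,.026),("board bottom",bc,.085,.031,.0648),("board top",bc,.085,.031,.0708)):
    P=[np.r_[c[:2],zz]+sa*a*u+sb*bb*v for sa,sb in((1,1),(1,-1),(-1,1),(-1,-1))]
    print(nm,((w2p(K,M,P)-[180,270]+.5)*7-.5).round(0).tolist())
```

```text
[[0.4142 0.3343 0.026 ]
 [0.4193 0.3953 0.026 ]] [[0.4178 0.3332 0.0708]
 [0.4221 0.3935 0.0708]]
tray [0.504  0.3582 0.026 ] board [0.5047 0.357  0.0708] d [-0.0007  0.0013 -0.0448] cam [0.4233 0.3629 0.2035]
tray rim [[157.0, 256.0], [224.0, 156.0], [499.0, 409.0], [559.0, 301.0]]
board bottom [[157.0, 207.0], [225.0, 106.0], [494.0, 356.0], [556.0, 247.0]]
board top [[156.0, 199.0], [225.0, 98.0], [495.0, 348.0], [556.0, 239.0]]
```

Wrist crop: the tray rim runs from (131,50) to (694,58) and the board edge from (31,75) to (773,76). The board needs about −0.7 mm x, +1.3 mm y and a slight turn. I'll correct that and lower gently.

{"name": "move_arm", "arguments": {
  "commands": [0.1,0.03,0.05,0.08,0.15,0,0,0,0.15,0,0,0,0.06,0,0,0,0.04,0,0,0,0,0,0,0,0,0,0,0]
}}

```text
time: 17.82
eef_pos: [0.5039, 0.3579, 0.0331]
tcp_rot: [-0.48, 0.519, 0.48, 0.519]
contact_force: [-0.3, 0.7, -0.7]
opening: 0.711
```

{"name": "move_arm", "arguments": {
  "commands": [0.04,0,0,0,0.04,0,0,0,0,0,0,0]
}}

```text
time: 18.2
eef_pos: [0.5039, 0.3579, 0.0315]
tcp_rot: [-0.48, 0.519, 0.48, 0.519]
contact_force: [-1.9, -0.1, 3.2]
opening: 0.708
```

Contact came at 3 N, so the board is down. Releasing.

{"name": "move_arm", "arguments": {
  "commands": [0,0,0,0,0,0,0,0,0,0,0,0,0,0,0,0],
  "jaw": 84
}}

```text
time: 18.7
eef_pos: [0.5038, 0.3578, 0.0309]
tcp_rot: [-0.48, 0.519, 0.48, 0.519]
contact_force: [-0.7, 0.0, 0.4]
opening: 0.981
```

Run:
```python
from h import *
st()
K,M=cal("wrist");np.savez("w9.npz",K=K,M=M)
for n in("wrist","side"):
    im=ctrl.read_camera(n)[:,:,::-1]; cv2.imwrite(f"pics/{n}9.png",im)
    if n=="side": cv2.imwrite("pics/s9c.png",crop(im,180,270,110,80,7))
```

```text
t 18.70 pos [0.5038 0.3578 0.0309] open 83.8 F [-0.7  0.   0.4] xax [-0. -0. -1.] jaw yaw 85.56 q [ 0.45  0.37  1.83 -0.    0.93 -1.04]
```

View pics/wrist9.png

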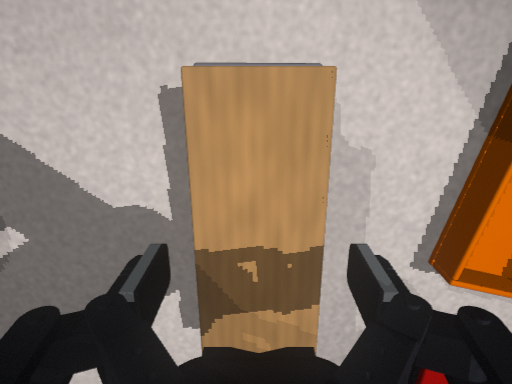

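View pics/s9c.png

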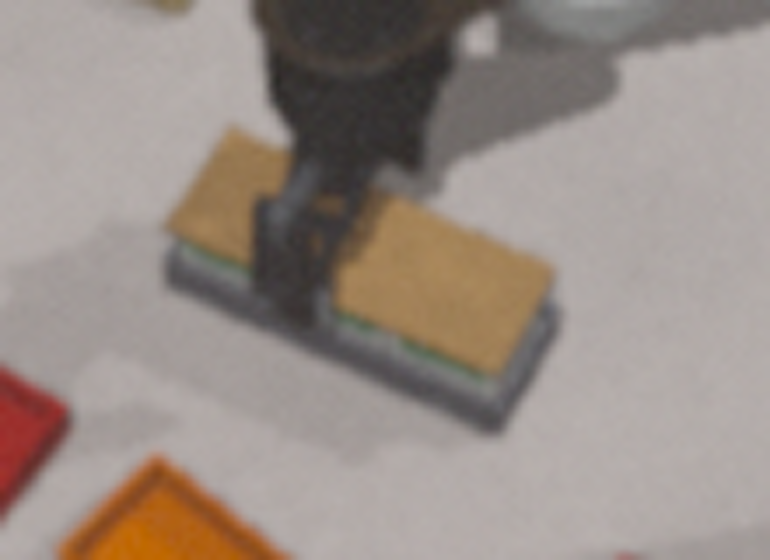

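The board is flat, centred and square: rim columns 195–322 and board 181–336, both centred at 258.5. Now I rise and turn the jaws to the station's x.

{"name": "move_arm", "arguments": {
  "commands": [-0.4,0,0,0,-1,0,0,0,-1,0,0,0,-1,0,0,0,-1,0,0,0.5,-1,0,0,1,-0.5,0,0,1,0,0,0,1,0,0,0,1,0,0,0,1,0,0,0,1,0,0,0,1,0,0,0,1,0,0,0,1,0,0,0,1,0,0,0,1,0,0,0,1,0,0,0,1,0,0,0,1,0,0,0,1],
  "jaw": 85
}}

```text
time: 21.3
eef_pos: [0.5039, 0.3579, 0.1794]
tcp_rot: [-0.049, 0.705, 0.049, 0.706]
contact_force: [0.5, -0.1, -0.5]
opening: 0.995
```

{"name": "move_arm", "arguments": {
  "commands": [0,0,0,1,0,0,0,1,0,-0.5,0,0,0,-1,0.5,0,0,-1,0.5,0,0,-1,0.5,0,0,-0.5,0,0,0,0,0,0]
}}

```text
time: 22.3
eef_pos: [0.5376, 0.2559, 0.1786]
tcp_rot: [0.012, 0.707, -0.012, 0.707]
contact_force: [-0.5, 0.2, 0.7]
opening: 0.998
```

Run:
```python
from h import *
go((.592,.168,.1),-2)
K,M=cal("wrist");np.savez("w10.npz",K=K,M=M)
for n in("wrist","top","side"):
    im=ctrl.read_camera(n)[:,:,::-1]; cv2.imwrite(f"pics/{n}10.png",im)
    if n=="top": cv2.imwrite("pics/t10c.png",np.hstack([crop(im,130,180,60,85,6),crop(im,175,130,60,85,6)]))
```

```text
t 22.30 pos [0.5376 0.2559 0.1786] open 85.2 F [-0.5  0.2  0.7] xax [-0.  0. -1.] jaw yaw -1.99 q [0.27 0.15 1.81 0.   1.18 0.31]
shift units (no turn) [ 3.14 -3.44  2.3 ]
turn units 0.0
shift units (after turn) [ 3.14 -3.44  2.3 ]
```

View pics/wrist10.png

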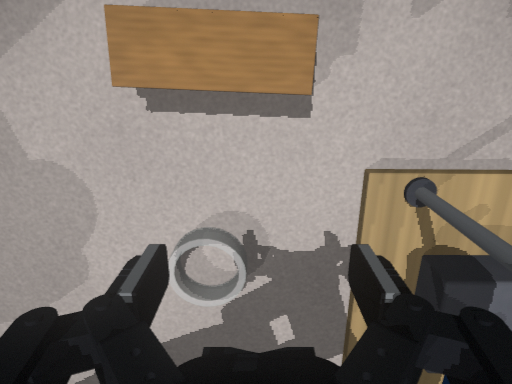

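View pics/t10c.png

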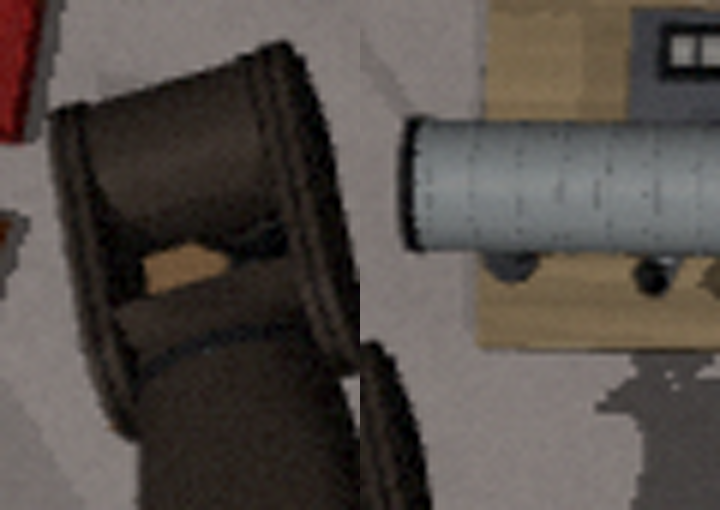

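Run:
```python
from h import *
s,_=st()
im=cv2.imread("pics/side10.png")
K,M=cal("side")
c=crop(im,170,150,130,110,6)
for h in (0,.05,.1,.15,.2,.25,.3):
    for dy in (0,):
        p=((w2p(K,M,s["eef_pos"]+[0,dy,h])-[170,150]+.5)*6-.5)[0].astype(int); cv2.circle(c,tuple(map(int,p)),2,(0,0,255),-1); cv2.putText(c,str(h),tuple(map(int,p+[5,0])),0,.4,(0,255,255),1)
cv2.imwrite("pics/s10c.png",c)
K,M=cal("top")
for h in (.0,.2,.25,.3,.35): print(h,((w2p(K,M,s["eef_pos"]+[0,0,h])-[130,180]+.5)*6).round())
```

```text
t 22.45 pos [0.5375 0.2573 0.1786] open 85.0 F [-0.5  0.1 -0.1] xax [ 0.  0. -1.] jaw yaw -1.88 q [0.28 0.15 1.81 0.   1.18 0.31]
0.0 [[303. 206.]]
0.2 [[224. 169.]]
0.25 [[201. 157.]]
0.3 [[176. 145.]]
0.35 [[148. 132.]]
```

View pics/s10c.png

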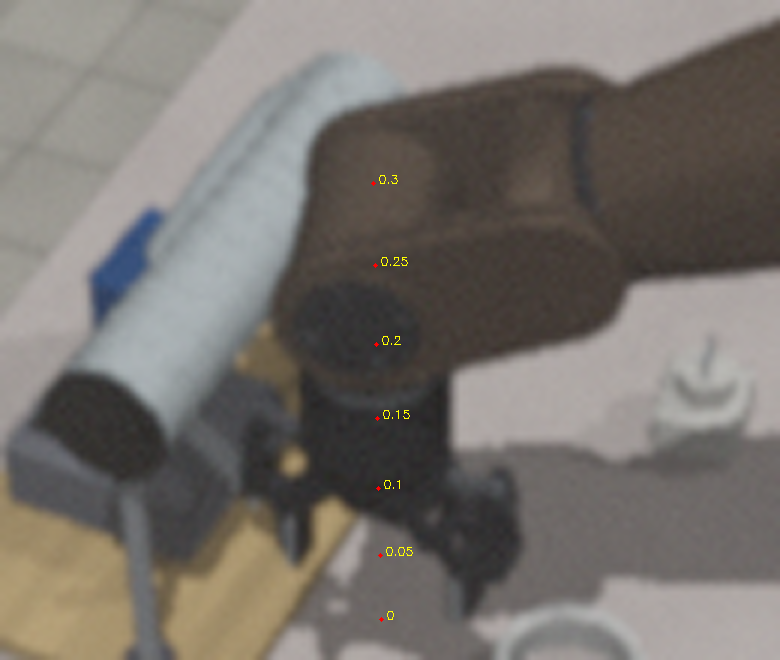

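Run:
```python
from h import *
s,_=st()
K,M=cal("side")
g=lambda v:((w2p(K,M,s["eef_pos"]+v)-[170,150]+.5)*6-.5)[0].round().tolist()
for dx in(-.05,.05):
  for h in (0,.01,.02,.03,.04,.05): print(dx,h,g([dx,.011,h]),g([dx,-.011,h]))
print("pos", s["eef_pos"])
# station predicted by my estimate
o=np.array([.754,.0775,0]);a=np.radians(-2);Rz=np.array([[np.cos(a),-np.sin(a),0],[np.sin(a),np.cos(a),0],[0,0,1]])
K2,M2=cal("wrist")
for nm,l in (("base corner",(-.11,.155,.012)),("base corner bottom",(-.11,.155,0)),("post foot",(-.055,.135,.012)),("housing",(-.04,.06,.072)),("pipe end",(-.055,.155,.235)),("knob",(-.081,.0391,.125))):
    P=o+Rz@np.array(l); print(nm,P.round(3),"wrist",w2p(K2,M2,P).round(1),"side crop",((w2p(K,M,P)-[170,150]+.5)*6-.5).round())
```

```text
t 22.45 pos [0.5375 0.2573 0.1786] open 85.0 F [-0.5  0.1 -0.1] xax [ 0.  0. -1.] jaw yaw -1.88 q [0.28 0.15 1.81 0.   1.18 0.31]
-0.05 0 [461.0, 663.0] [477.0, 633.0]
-0.05 0.01 [461.0, 651.0] [478.0, 620.0]
-0.05 0.02 [462.0, 638.0] [478.0, 608.0]
-0.05 0.03 [462.0, 625.0] [478.0, 595.0]
-0.05 0.04 [462.0, 612.0] [478.0, 582.0]
-0.05 0.05 [462.0, 599.0] [479.0, 569.0]
0.05 0 [286.0, 606.0] [303.0, 577.0]
0.05 0.01 [285.0, 593.0] [303.0, 564.0]
0.05 0.02 [284.0, 581.0] [302.0, 552.0]
0.05 0.03 [284.0, 568.0] [301.0, 539.0]
0.05 0.04 [283.0, 555.0] [301.0, 526.0]
0.05 0.05 [282.0, 542.0] [300.0, 513.0]
pos [0.53746506 0.25727712 0.17858583]
base corner [0.649 0.236 0.012] wrist [[363.1 174.3]] side crop [[222. 723.]]
base corner bottom [0.649 0.236 0.   ] wrist [[359.7 171. ]] side crop [[223. 736.]]
post foot [0.704 0.214 0.012] wrist [[411.7 192. ]] side crop [[156. 668.]]
housing [0.716 0.139 0.072] wrist [[443.  284.8]] side crop [[188. 507.]]
pipe end [0.704 0.234 0.235] wrist [[673.7 338.5]] side crop [[110. 427.]]
knob [0.674 0.119 0.125] wrist [[424.4 344.8]] side crop [[262. 443.]]
```

The wrist and side views put the station origin near (0.757, 0.0775). The side view also shows the fork's underside about 0.19 m above the TCP and the fingertips about 25 mm above it. An upright gripper kept in front of the pipe, with the leading open finger reaching the knob, therefore clears the pipe. I'll go to a point ahead of the pipe on the +y side of the knob.

{"name": "move_arm", "arguments": {
  "commands": [0.5,-0.5,0.2,0,1,-0.8,0.5,0,1,-0.8,0.5,0,1,-0.8,0.5,0,0.4,-0.4,0.4,0,0.25,0,0,0,0,0,0,0,0,0,0,0]
}}

```text
time: 23.45
eef_pos: [0.5878, 0.1732, 0.0757]
tcp_rot: [0.012, 0.706, -0.012, 0.708]
contact_force: [-0.2, 0.0, -0.8]
opening: 0.992
```

Run:
```python
from h import *
go((.621,.167,.075),-2)
for n in("wrist","side","top"):
    im=ctrl.read_camera(n)[:,:,::-1]; cv2.imwrite(f"pics/{n}11.png",im)
    if n=="side": cv2.imwrite("pics/s11c.png",crop(im,150,150,130,110,6))
    if n=="top": cv2.imwrite("pics/t11c.png",crop(im,130,110,170,150,4.5))
```

```text
t 23.45 pos [0.5878 0.1732 0.0757] open 84.7 F [-0.2  0.  -0.8] xax [ 0.002  0.    -1.   ] jaw yaw -1.89 q [0.12 0.3  1.83 0.   1.   0.15]
shift units (no turn) [ 0.03 -0.2   1.33]
turn units 0.02
shift units (after turn) [ 0.03 -0.2   1.33]
```

View pics/wrist11.png

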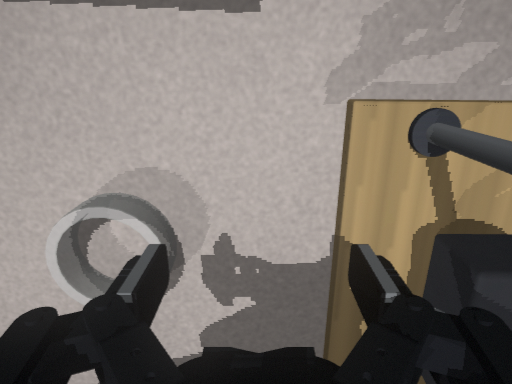

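View pics/s11c.png

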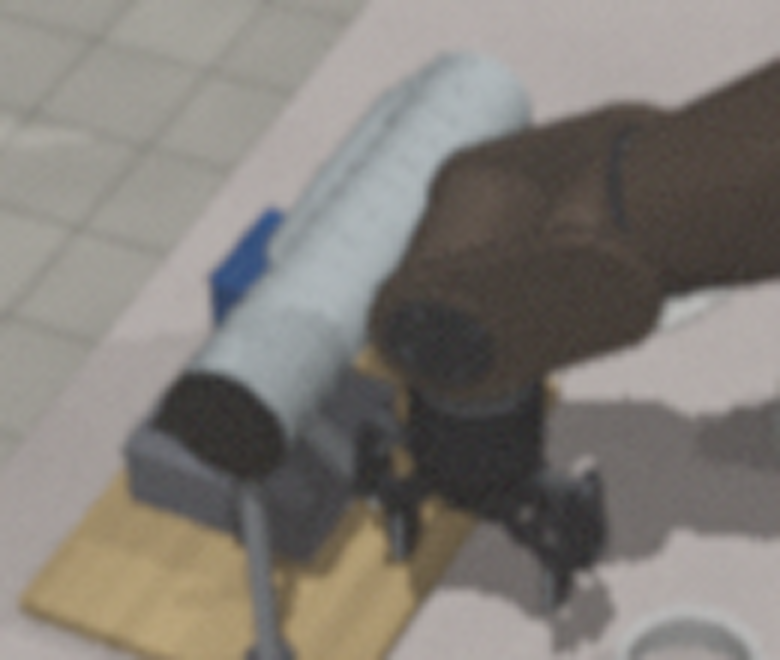

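View pics/t11c.png

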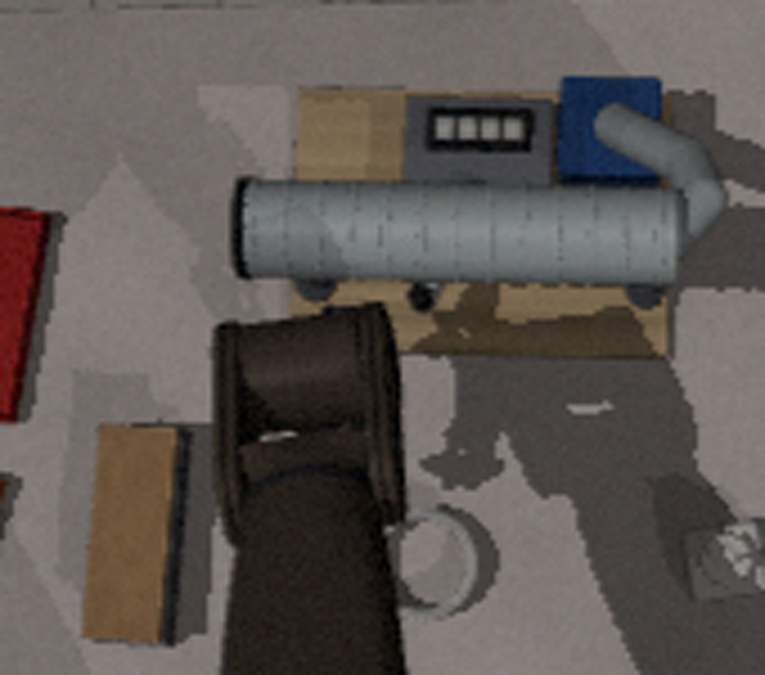

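Run:
```python
from h import *
s,Rm=st()
im=cv2.imread("pics/side11.png")
K,M=cal("side")
F=11;ox,oy=200,205
c=crop(im,ox,oy,62,50,F)
def dot(v,col,t=""):
    P=s["eef_pos"]+Rm@np.array(v); p=((w2p(K,M,P)-[ox,oy]+.5)*F-.5)[0].astype(int); p=tuple(map(int,p)); cv2.circle(c,p,2,col,-1); cv2.putText(c,t,(p[0]+4,p[1]),0,.4,col,1)
for h in (.015,.025,.035,.09,.1,.11,.12,.13):
    dot((-h,.011,.0425),(0,0,255),""); dot((-h,.011,.057),(0,255,0)); dot((-h,0,.07),(255,255,0),str(int(h*1000)))
cv2.imwrite("pics/s11d.png",c)
```

```text
t 23.60 pos [0.5878 0.173  0.0756] open 84.7 F [ 0.6  0.2 -0.9] xax [ 0.001  0.    -1.   ] jaw yaw -1.89 q [0.12 0.3  1.83 0.   1.   0.15]
```

View pics/s11d.png

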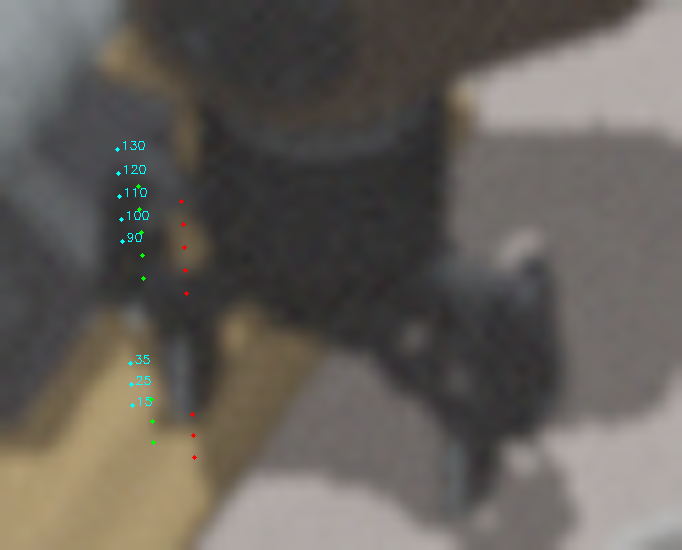

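Run:
```python
from h import *
s,Rm=st()
im=cv2.imread("pics/side11.png")
K,M=cal("side")
F=11;ox,oy=200,205
for z in (-.06,-.075):
  for y in (-.012,.012):
    print(z,y,[(h,((w2p(K,M,s["eef_pos"]+Rm@np.array((-h,y,z)))-[ox,oy]+.5)*F-.5)[0].round().tolist()) for h in (.02,.06,.08,.09,.1,.11,.12,.13)])
```

```text
t 23.60 pos [0.5878 0.173  0.0756] open 84.7 F [ 0.6  0.2 -0.9] xax [ 0.001  0.    -1.   ] jaw yaw -1.89 q [0.12 0.3  1.83 0.   1.   0.15]
-0.06 -0.012 [(0.02, [523.0, 500.0]), (0.06, [525.0, 414.0]), (0.08, [526.0, 369.0]), (0.09, [526.0, 347.0]), (0.1, [527.0, 324.0]), (0.11, [527.0, 301.0]), (0.12, [527.0, 278.0]), (0.13, [528.0, 255.0])]
-0.06 0.012 [(0.02, [491.0, 554.0]), (0.06, [492.0, 468.0]), (0.08, [493.0, 424.0]), (0.09, [493.0, 401.0]), (0.1, [493.0, 378.0]), (0.11, [494.0, 356.0]), (0.12, [494.0, 333.0]), (0.13, [494.0, 309.0])]
-0.075 -0.012 [(0.02, [568.0, 515.0]), (0.06, [570.0, 429.0]), (0.08, [571.0, 385.0]), (0.09, [572.0, 362.0]), (0.1, [572.0, 340.0]), (0.11, [573.0, 317.0]), (0.12, [574.0, 294.0]), (0.13, [574.0, 270.0])]
-0.075 0.012 [(0.02, [536.0, 570.0]), (0.06, [538.0, 484.0]), (0.08, [539.0, 439.0]), (0.09, [539.0, 417.0]), (0.1, [540.0, 394.0]), (0.11, [540.0, 371.0]), (0.12, [541.0, 348.0]), (0.13, [541.0, 325.0])]
```

The elbows of the open fingers rise to about TCP + 0.125 m, so I'll go 10 mm lower to clear the pipe's underside. Then I'll ease in under it.

{"name": "move_arm", "arguments": {
  "commands": [0.4,0,0,0,0,0,0.2,0,0,-0.1,0.3,0,0,-0.1,0.3,0,0,0,0.2,0,0,0,0.15,0,0,0,0,0,0,0,0,0]
}}

```text
time: 24.6
eef_pos: [0.6159, 0.1665, 0.0646]
tcp_rot: [0.012, 0.707, -0.012, 0.707]
contact_force: [0.8, -0.8, 0.4]
opening: 0.999
```

Run:
```python
from h import *
go((.620,.1673,.066),-2)
for n in("wrist","side","top"):
    im=ctrl.read_camera(n)[:,:,::-1]; cv2.imwrite(f"pics/{n}12.png",im)
    if n=="side": cv2.imwrite("pics/s12c.png",crop(im,170,180,90,75,8))
    if n=="top": cv2.imwrite("pics/t12c.png",crop(im,170,120,100,90,6))
```

```text
t 24.60 pos [0.6159 0.1665 0.0646] open 85.3 F [ 0.8 -0.8  0.4] xax [-0. -0. -1.] jaw yaw -1.94 q [0.11 0.37 1.77 0.   1.   0.14]
shift units (no turn) [-0.05  0.04  0.16]
turn units 0.01
shift units (after turn) [-0.05  0.04  0.16]
```

View pics/wrist12.png

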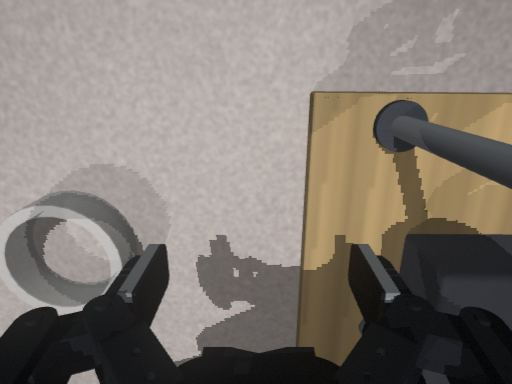

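View pics/s12c.png

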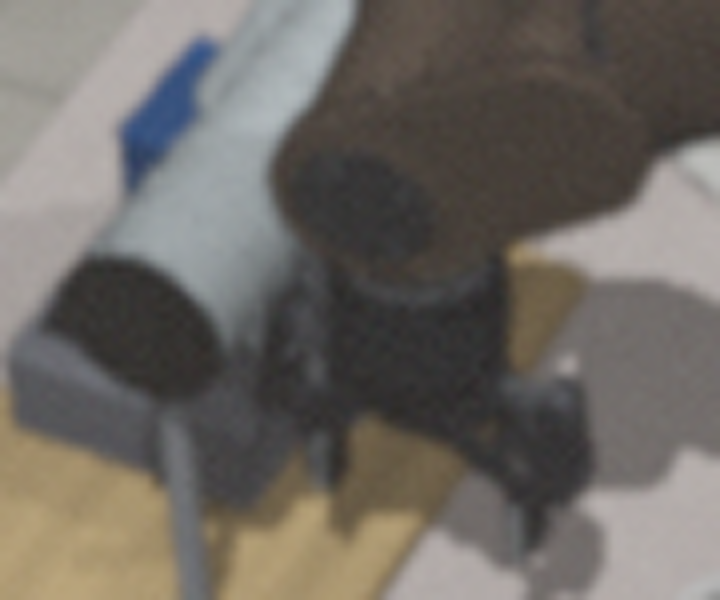

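View pics/t12c.png

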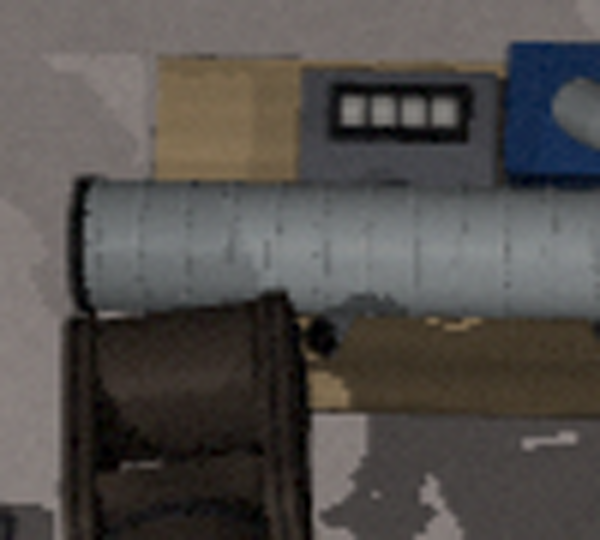

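```bash
python3 - <<'E'
from h import *
K,M=cal("wrist")
for z in (.0,.012,.015): print(z,p2w(K,M,[(314,92.5),(299,383)],z).round(4).tolist())
o=np.array([.757,.0775,0]);a=np.radians(-2);Rz=np.array([[np.cos(a),-np.sin(a),0],[np.sin(a),np.cos(a),0],[0,0,1]])
for nm,l in (("base corner",(-.11,.155,.012)),("post foot",(-.055,.135,.012)),("knob top",(-.081,.0391,.125)),("housing corner",(-.04,.06,.072))):
    print(nm,w2p(K,M,o+Rz@np.array(l)).round(1))
E
python3 - <<'E'
import sys;sys.path.insert(0,'.')
E
```

```text
0.0 [[0.6566, 0.2368, 0.0], [0.6486, -0.025, 0.0]]
0.012 [[0.6546, 0.2375, 0.012], [0.647, -0.0102, 0.012]]
0.015 [[0.6541, 0.2377, 0.015], [0.6466, -0.0065, 0.015]]
base corner [[310.6  94.7]]
post foot [[392.6 126.3]]
knob top [[407.3 398.1]]
housing corner [[444.5 278.7]]
```

No contact force, and there's clearance all round. Moving 6 mm further in, then starting the sweep.

{"name": "move_arm", "arguments": {
  "commands": [0,0,0.1,0,0,0,0.14,0,0,-0.3,0,0,0,-0.5,0,0,0,-0.4,0,0,0,-0.4,0,0,0,-0.4,0,0,0,0,0,0]
}}

```text
time: 25.75
eef_pos: [0.6131, 0.1186, 0.0638]
tcp_rot: [0.013, 0.714, -0.01, 0.7]
contact_force: [-19.1, 8.5, 9.5]
opening: 0.997
```

Run:
```python
from h import *
go((.6195,.06,.066),-2)
for n in("wrist","side","top"):
    im=ctrl.read_camera(n)[:,:,::-1]; cv2.imwrite(f"pics/{n}13.png",im)
    if n=="side": cv2.imwrite("pics/s13c.png",crop(im,170,180,90,75,8))
    if n=="top": cv2.imwrite("pics/t13c.png",crop(im,170,120,100,90,6))
```

```text
t 25.75 pos [0.6131 0.1186 0.0638] open 85.2 F [-19.1   8.5   9.5] xax [-0.019  0.004 -1.   ] jaw yaw -1.93 q [0.03 0.35 1.8  0.01 1.01 0.06]
shift units (no turn) [-0.1  -2.33  0.33]
turn units 0.01
shift units (after turn) [-0.1  -2.33  0.34]
```

View pics/wrist13.png

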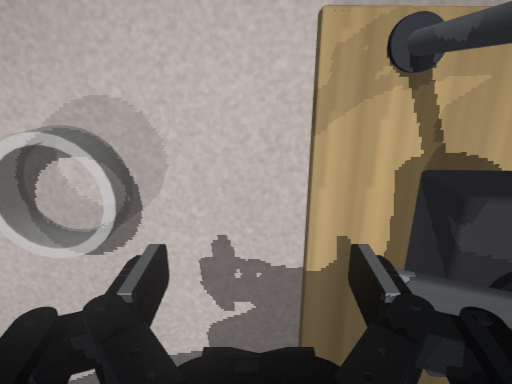

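View pics/s13c.png

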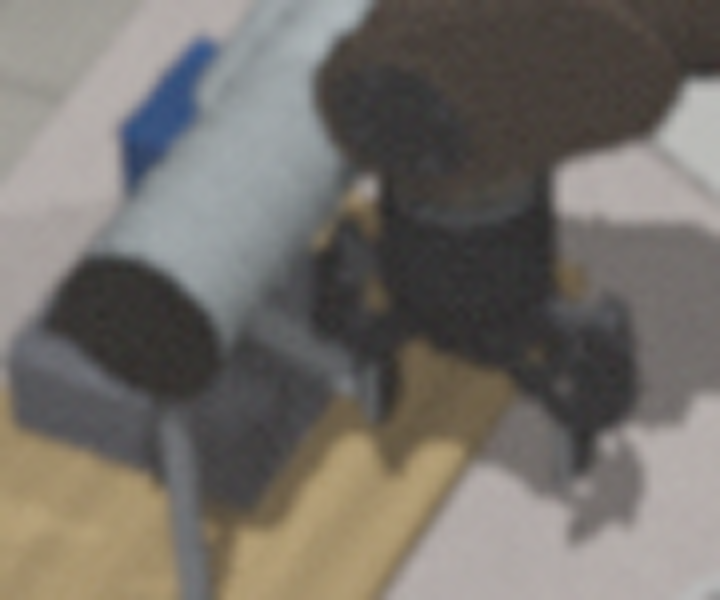

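View pics/t13c.png

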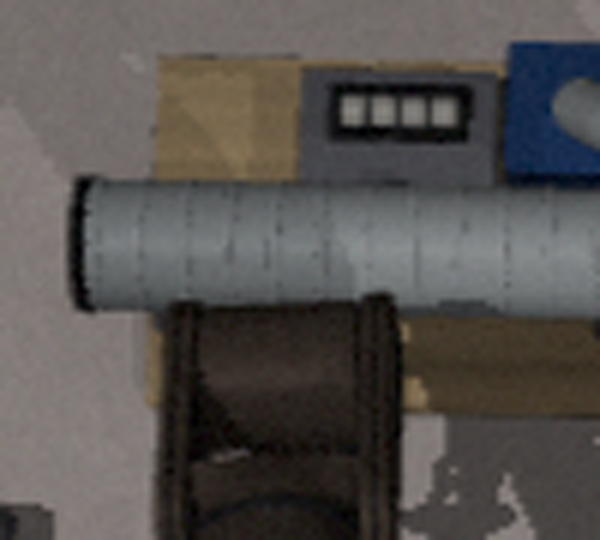

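```bash
cat >> h.py <<'E'
def lev(th,o=(.759,.0775,0),yaw=-2):
    a=np.radians(yaw);Rz=np.array([[np.cos(a),-np.sin(a),0],[np.sin(a),np.cos(a),0],[0,0,1]])
    ph=.45-th; u=np.array([-np.cos(ph),np.sin(ph),0]); v=np.array([-u[1],u[0],0])
    f=lambda r,s,z:np.array(o)+Rz@(u*r+v*s)+[0,0,z]
    return [f(.03,.009,.088),f(.03,-.009,.088),f(.09,.009,.088),f(.09,-.009,.088)]+[f(.09+.009*np.cos(t),.009*np.sin(t),z) for z in (.09,.125) for t in np.arange(0,6.28,.5)]
E
python3 - <<'E'
from h import *
for n,F,ox,oy,w,hh in (("wrist",4,330,210,182,150),("side",9,185,200,80,60)):
    im=cv2.imread(f"pics/{n}13.png");K,M=cal(n);c=crop(im,ox,oy,w,hh,F)
    for th,col in((0,(0,255,0)),(.3,(0,0,255))):
        for p in ((w2p(K,M,np.array(lev(th)))-[ox,oy]+.5)*F-.5): cv2.circle(c,tuple(map(int,p)),2,col,-1)
    cv2.imwrite(f"pics/{n}13l.png",c)
E
```

```text
(no output)
```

View pics/wrist13l.png

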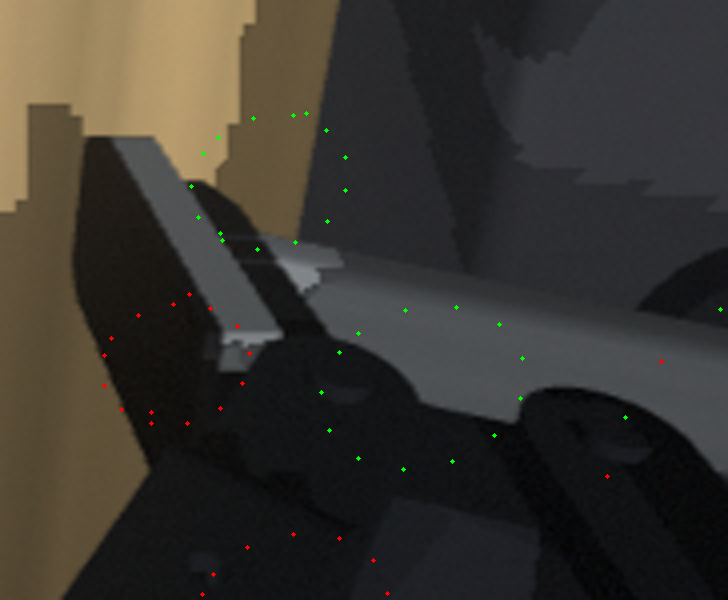

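View pics/side13l.png

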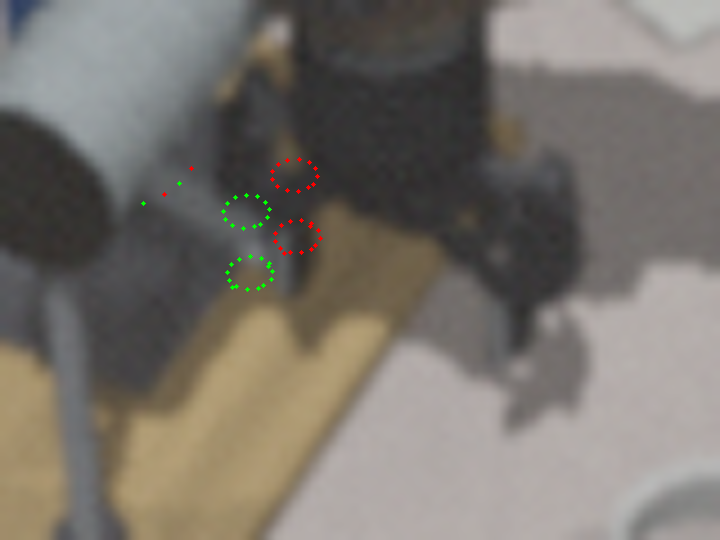

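Run:
```python
from h import *
K,M=cal("wrist")
W=p2w(K,M,[(397.5,269.5),(509.5,289.5)],.088);print(W)
for o in ((.757,.0775),(.76,.0775)):
  for th in (0,.1,.2,.3):
    L=np.array(lev(th,(o[0],o[1],0))[:4]);print(th,w2p(K,M,L).round().tolist())
print(np.degrees(np.arctan2(*(W[0]-W[1])[[1,0]])))
```

```text
[[0.68132078 0.1105064  0.088     ]
 [0.73688146 0.09797289 0.088     ]]
0 [[482.0, 314.0], [505.0, 287.0], [381.0, 268.0], [402.0, 238.0]]
0.1 [[480.0, 319.0], [500.0, 291.0], [373.0, 283.0], [390.0, 253.0]]
0.2 [[478.0, 324.0], [495.0, 296.0], [367.0, 298.0], [381.0, 268.0]]
0.3 [[478.0, 329.0], [491.0, 300.0], [364.0, 313.0], [373.0, 283.0]]
0 [[488.0, 314.0], [512.0, 287.0], [387.0, 268.0], [408.0, 238.0]]
0.1 [[486.0, 319.0], [506.0, 291.0], [379.0, 283.0], [397.0, 253.0]]
0.2 [[484.0, 324.0], [502.0, 295.0], [373.0, 298.0], [387.0, 268.0]]
0.3 [[484.0, 329.0], [497.0, 300.0], [369.0, 313.0], [379.0, 283.0]]
167.28786603029303
```

Run:
```python
from h import *
for i in range(1):
    s=ctrl.get_state();F=s["contact_force"];T=s["wrist_torque"];print(F.round(2),T.round(3)); r=np.cross(F,T)/(F@F);print("r0",r.round(3),"resid M·F/|F|",(T@F/np.linalg.norm(F)).round(3),"dir",(F/np.linalg.norm(F)).round(2))
```

```text
[-19.55   8.89  10.55] [1.074 2.241 0.171]
r0 [-0.039  0.026 -0.093] resid M·F/|F| 0.031 dir [-0.82  0.37  0.44]
```

The force (−19, 9, 10 N) acts near the fingertip by the moment check, at the edge of the lever bar. The lever has already turned to about 0.26 rad, so the tip is catching the bar's top edge. Back off in +y, rise a little and look at the numbers.

{"name": "move_arm", "arguments": {
  "commands": [0,0.4,0,0,0,0.6,0,0,0,0.5,0,0,-0.1,0,0,0,0,0,0,0,0,0,0,0]
}}

```text
time: 26.65
eef_pos: [0.6219, 0.1532, 0.0673]
tcp_rot: [0.012, 0.707, -0.012, 0.707]
contact_force: [0.8, -0.7, -0.9]
opening: 0.992
```

Run:
```python
from h import *
go((.6235,.15,.070),-2)
K,M=cal("wrist")
im=ctrl.read_camera("wrist")[:,:,::-1]; cv2.imwrite("pics/wrist14.png",im)
c=crop(im,300,200,212,184,3.7)
for th,col in((0,(0,255,0)),):
    for p in ((w2p(K,M,np.array(lev(th)))-[300,200]+.5)*3.7-.5): cv2.circle(c,tuple(map(int,p)),2,col,-1)
cv2.imwrite("pics/wrist14l.png",c)
im=ctrl.read_camera("side")[:,:,::-1];cv2.imwrite("pics/side14.png",im);cv2.imwrite("pics/s14c.png",crop(im,170,180,90,75,8))
```

```text
t 26.65 pos [0.6219 0.1532 0.0673] open 84.7 F [ 0.8 -0.7 -0.9] xax [ 0. -0. -1.] jaw yaw -1.98 q [ 0.08  0.37  1.77 -0.    1.01  0.12]
shift units (no turn) [-0.11 -0.13  0.07]
turn units 0.0
shift units (after turn) [-0.11 -0.13  0.07]
```

View pics/wrist14l.png

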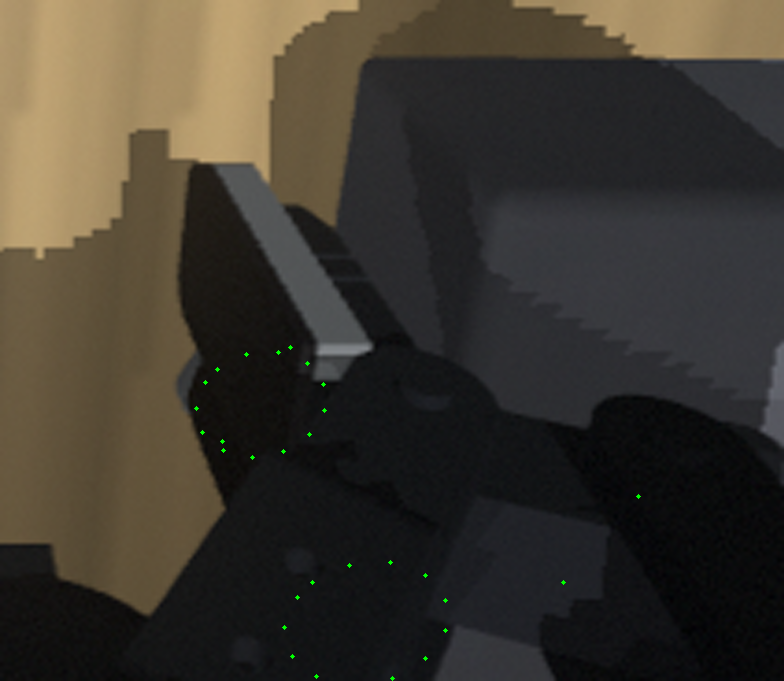

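View pics/s14c.png

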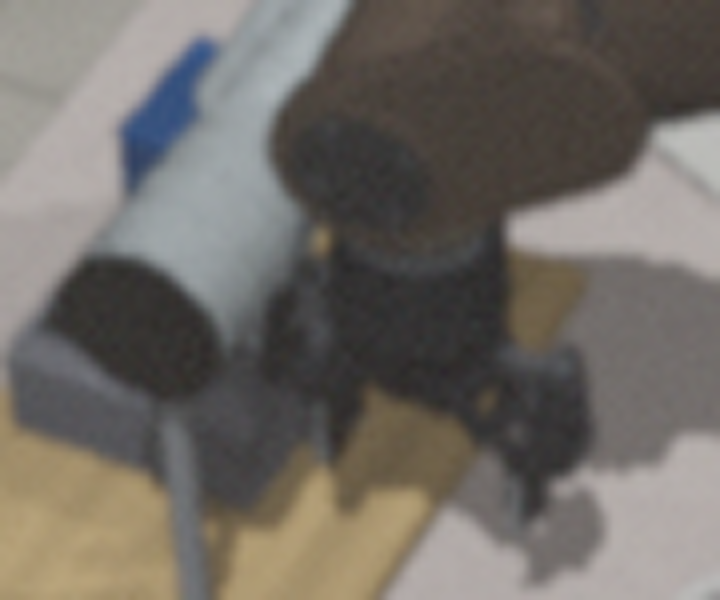

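Run:
```python
from h import *
K,M=cal("wrist")
print(p2w(K,M,[(300+177/3.7,200+385/3.7)],.088), p2w(K,M,[(300+177/3.7,200+385/3.7)],.082))
for ox in (.754,.757,.76):
    L=np.array(lev(0,(ox,.0775,0)));a=L[4:17];print(ox,"bar end min x",a[:,0].min(),w2p(K,M,a).round(0)[:,0].min())
# finger corner tip: fit inner-front tip px
c=ctrl.get_calibration("wrist");Mi=np.linalg.inv(c["mount"])
for x in (-.025,-.03):
  for y in (.011,-.011):
    print(x,y,w2p(K,Mi,[(x,y,.0425),(x,y,.05),(x,y,.057)]).round(0).tolist())
im=cv2.imread("pics/wrist14.png");cv2.imwrite("pics/w14z.png",crop(im,335,230,110,90,7))
```

```text
[[0.66812328 0.12158031 0.088     ]] [[0.67000632 0.11655053 0.082     ]]
0.754 bar end min x 0.665376360483287 343.0
0.757 bar end min x 0.668376360483287 349.0
0.76 bar end min x 0.671376360483287 355.0
-0.025 0.011 [[348.0, 237.0], [364.0, 237.0], [379.0, 237.0]]
-0.025 -0.011 [[344.0, 278.0], [359.0, 278.0], [373.0, 278.0]]
-0.03 0.011 [[351.0, 243.0], [367.0, 243.0], [383.0, 243.0]]
-0.03 -0.011 [[346.0, 284.0], [362.0, 284.0], [377.0, 284.0]]
```

View pics/w14z.png

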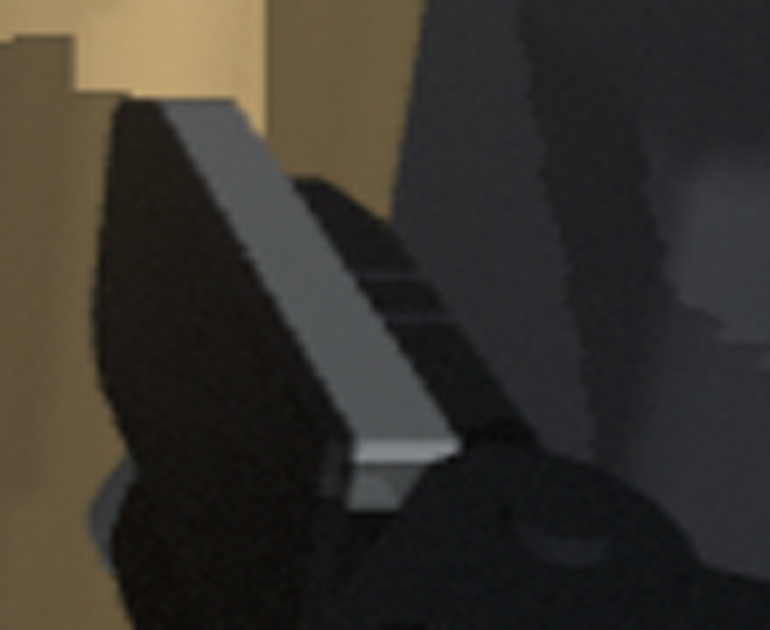

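{"name": "move_arm", "arguments": {
  "commands": [-0.12,0,0,0,0,0,0.1,0,0,0,0.1,0,0,0,0,0,0,0,0,0]
}}

```text
time: 27.38
eef_pos: [0.6267, 0.1536, 0.0701]
tcp_rot: [0.012, 0.707, -0.012, 0.707]
contact_force: [0.5, -0.2, -0.4]
opening: 1.002
```

{"name": "move_arm", "arguments": {
  "commands": [0,-0.2,0,0,0,-0.3,0,0,0,-0.3,0,0,0,-0.2,0,0,0,0,0,0]
}}

```text
time: 28.0
eef_pos: [0.6243, 0.1288, 0.0693]
tcp_rot: [0.012, 0.708, -0.012, 0.706]
contact_force: [-2.2, 3.0, -1.6]
opening: 0.995
```

{"name": "move_arm", "arguments": {
  "commands": [0,-0.2,0,0,0,-0.2,0,0,0,-0.2,0,0,0,0,0,0]
}}

```text
time: 28.5
eef_pos: [0.6255, 0.113, 0.0701]
tcp_rot: [0.012, 0.707, -0.012, 0.707]
contact_force: [-1.7, 2.4, -2.3]
opening: 0.992
```

Run:
```python
from h import *
s,_=st();F=s["contact_force"];T=s["wrist_torque"];print(T.round(2),(np.cross(F,T)/(F@F)).round(3),(F/np.linalg.norm(F)).round(2))
for n in("wrist","side"):
    im=ctrl.read_camera(n)[:,:,::-1]; cv2.imwrite(f"pics/{n}15.png",im)
    if n=="side": cv2.imwrite("pics/s15c.png",crop(im,170,180,90,75,8))
    else: cv2.imwrite("pics/w15c.png",crop(im,330,220,182,164,4))
```

```text
t 28.50 pos [0.6255 0.113  0.0701] open 84.7 F [-1.7  2.4 -2.3] xax [ 0. -0. -1.] jaw yaw -1.98 q [ 0.02  0.35  1.78 -0.    1.01  0.05]
[0.45 0.32 0.1 ] [ 0.068 -0.06  -0.116] [-0.46  0.65 -0.61]
```

View pics/w15c.png

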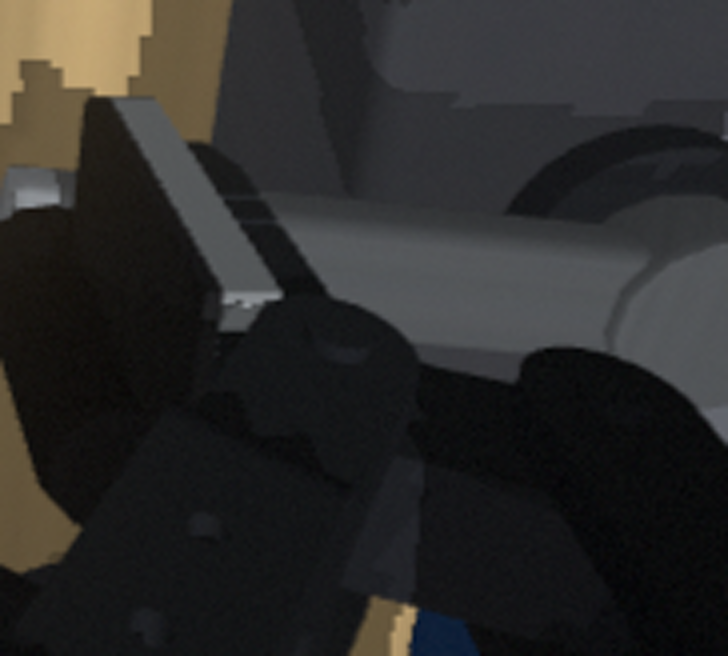

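View pics/s15c.png

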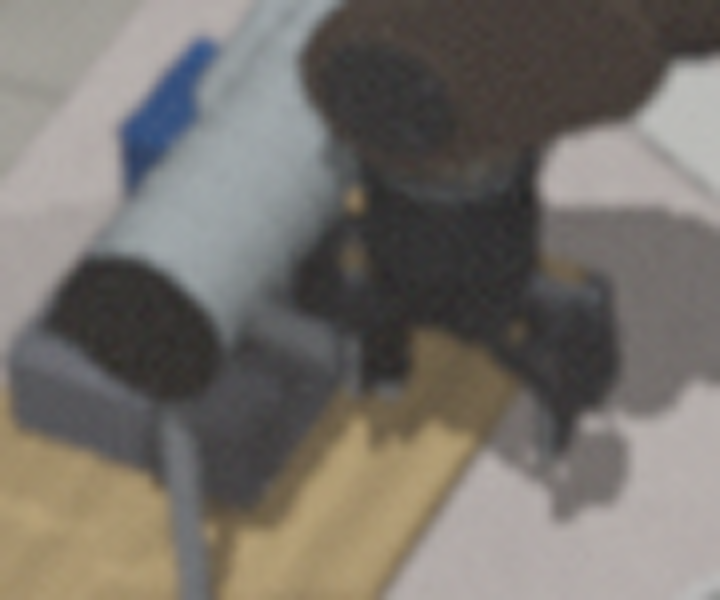

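The lever follows: the knob sits on the finger's −y side with light forces and nothing else in contact. Continuing.

{"name": "move_arm", "arguments": {
  "commands": [0,-0.2,0,0,0,-0.25,0,0,0,-0.25,0,0,0,-0.2,0,0,0,0,0,0]
}}

```text
time: 29.22
eef_pos: [0.6244, 0.0905, 0.0703]
tcp_rot: [0.012, 0.707, -0.012, 0.707]
contact_force: [-2.9, 4.1, -0.9]
opening: 0.991
```

{"name": "move_arm", "arguments": {
  "commands": [0,-0.2,0,0,0,-0.2,0,0,0,-0.2,0,0,0,-0.15,0,0,0,0,0,0]
}}

```text
time: 29.85
eef_pos: [0.625, 0.0726, 0.0699]
tcp_rot: [0.012, 0.706, -0.012, 0.708]
contact_force: [1.7, 4.2, -4.8]
opening: 0.994
```

Run:
```python
from h import *
s,_=st();print(s["wrist_torque"].round(2))
for n in("wrist","side","top"):
    im=ctrl.read_camera(n)[:,:,::-1]; cv2.imwrite(f"pics/{n}16.png",im)
    if n=="side": cv2.imwrite("pics/s16c.png",crop(im,170,170,90,75,8))
    elif n=="wrist": cv2.imwrite("pics/w16c.png",crop(im,330,220,182,164,4))
```

```text
t 29.85 pos [0.625  0.0726 0.0699] open 84.9 F [ 1.7  4.2 -4.8] xax [ 0.003  0.001 -1.   ] jaw yaw -1.93 q [-0.05  0.34  1.8   0.    1.   -0.01]
[ 0.73 -0.2   0.18]
```

View pics/w16c.png

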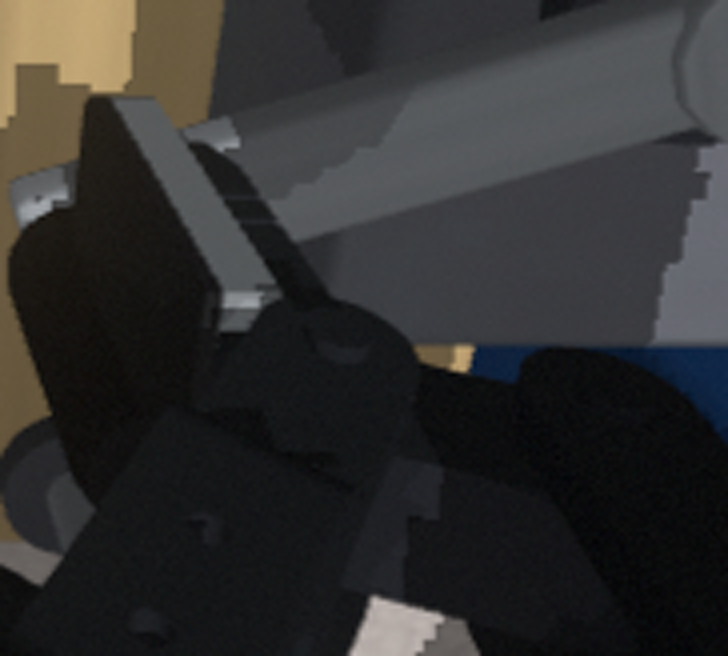

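View pics/s16c.png

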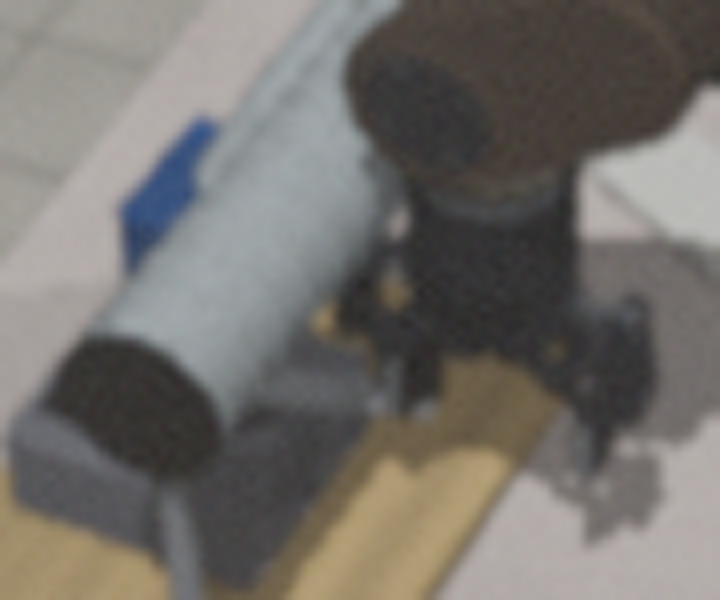

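{"name": "move_arm", "arguments": {
  "commands": [0.06,-0.15,0,0,0,-0.15,0,0,0,-0.1,0,0,0,0,0,0]
}}

```text
time: 30.5
eef_pos: [0.6258, 0.0639, 0.0694]
tcp_rot: [0.013, 0.705, -0.011, 0.709]
contact_force: [3.4, 8.5, -4.4]
opening: 0.996
```

Run:
```python
from h import *
s,_=st();print(s["wrist_torque"].round(2))
K,M=cal("wrist");np.savez("w17.npz",K=K,M=M)
for n in("wrist",):
    im=ctrl.read_camera(n)[:,:,::-1]; cv2.imwrite(f"pics/{n}17.png",im)
    cv2.imwrite("pics/w17c.png",crop(im,330,200,182,184,3.5))
```

```text
t 30.50 pos [0.6258 0.0639 0.0694] open 85.1 F [ 3.4  8.5 -4.4] xax [ 0.006  0.002 -1.   ] jaw yaw -1.89 q [-0.06  0.34  1.8   0.    1.   -0.03]
[ 1.45 -0.43  0.4 ]
```

View pics/w17c.png

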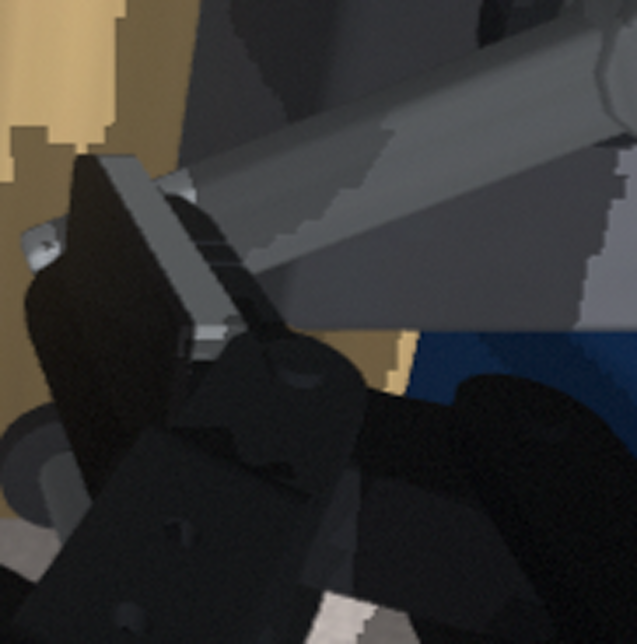

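Run:
```python
from h import *
z=np.load("w17.npz");K,M=z["K"],z["M"]
f=lambda P:(np.array(P,float)+.5)/3.5-.5+[330,200]
W=p2w(K,M,f([(255,270),(590,156)]),.088);d=W[0]-W[1];ang=np.degrees(np.arctan2(d[1],d[0]))%360
print(W,ang,"theta",.45+np.radians(ang-178.1))
im=cv2.imread("pics/wrist17.png");c=crop(im,330,200,182,184,3.5)
for th,col in((.9,(0,255,0)),(.75,(0,0,255))):
    L=np.array(lev(th,(.757,.0775,0)))
    for p in (w2p(K,M,L)-[330,200]+.5)*3.5-.5: cv2.circle(c,tuple(map(int,p)),2,col,-1)
cv2.imwrite("pics/w17l.png",c)
```

```text
[[0.69998931 0.04602586 0.088     ]
 [0.74544442 0.06323897 0.088     ]] 200.74086065223156 theta 0.8451575638666717
```

View pics/w17l.png

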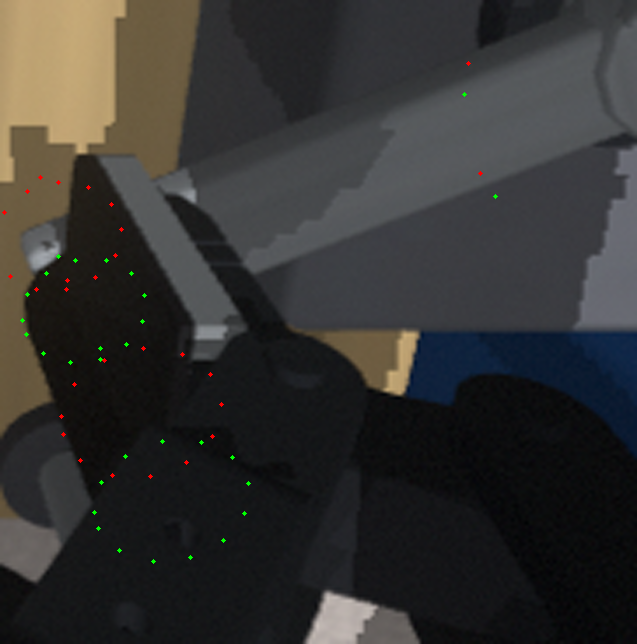

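The lever is at about 0.8–0.85 rad, close to the stop. I'll press on until it holds firm.

{"name": "move_arm", "arguments": {
  "commands": [0,-0.15,0,0,0,-0.1,0,0,0,0,0,0]
}}

```text
time: 30.92
eef_pos: [0.626, 0.063, 0.0694]
tcp_rot: [0.014, 0.704, -0.007, 0.71]
contact_force: [6.4, 23.0, -5.1]
opening: 0.994
```

{"name": "move_arm", "arguments": {
  "commands": [0,-0.1,0,0,0,-0.1,0,0,0,0,0,0]
}}

```text
time: 31.3
eef_pos: [0.6261, 0.0622, 0.0694]
tcp_rot: [0.016, 0.704, -0.004, 0.71]
contact_force: [8.8, 35.5, -6.2]
opening: 0.995
```

Run:
```python
from h import *
s,_=st();print(s["wrist_torque"].round(2))
K,M=cal("wrist");np.savez("w18.npz",K=K,M=M)
for n in("wrist","side"):
    im=ctrl.read_camera(n)[:,:,::-1]; cv2.imwrite(f"pics/{n}18.png",im)
    if n=="side": cv2.imwrite("pics/s18c.png",crop(im,170,170,90,75,8))
    else: cv2.imwrite("pics/w18c.png",crop(im,330,200,182,184,3.5))
```

```text
t 31.30 pos [0.6261 0.0622 0.0694] open 85.0 F [ 8.8 35.5 -6.2] xax [ 0.01   0.017 -1.   ] jaw yaw -1.58 q [-0.07  0.34  1.8   0.02  0.99 -0.05]
[ 5.27 -1.17  1.83]
```

View pics/w18c.png

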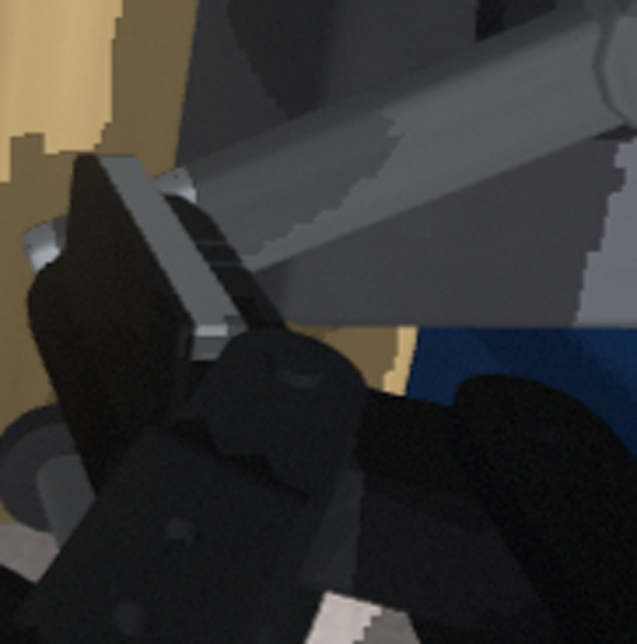

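View pics/s18c.png

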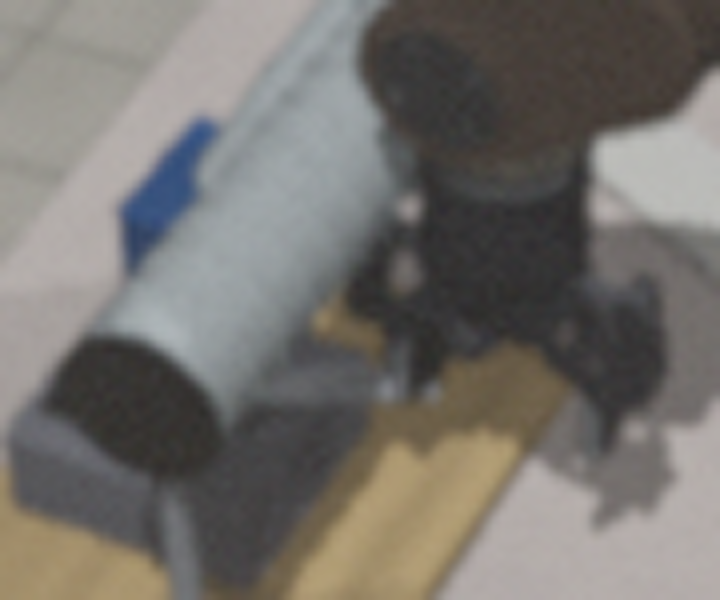

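The force rises steeply to 35 N with no further motion, at station y = −19.6 mm for the TCP (the stop was expected at −19). That is the hard stop. Easing off and swinging back so the spring returns the lever.

{"name": "move_arm", "arguments": {
  "commands": [0,0.4,0,0,0,0.5,0,0,0,0.8,0,0,0,1,0,0,0,1,0,0,0,0.8,0,0,0,0.4,0,0,0,0,-0.2,0,0,0,-0.4,0,0,0,-0.8,0,0,0,-0.6,0,0,0,0,0]
}}

```text
time: 32.9
eef_pos: [0.5761, 0.175, 0.0685]
tcp_rot: [0.012, 0.707, -0.012, 0.707]
contact_force: [-0.2, -0.1, 0.1]
opening: 0.994
```

Run:
```python
from h import *
st()
for n in("wrist","side","top"):
    im=ctrl.read_camera(n)[:,:,::-1]; cv2.imwrite(f"pics/{n}19.png",im)
    if n=="side": cv2.imwrite("pics/s19c.png",crop(im,170,170,90,75,8))
    if n=="top": cv2.imwrite("pics/t19c.png",crop(im,130,110,170,150,4.5))
```

```text
t 32.90 pos [0.5761 0.175  0.0685] open 84.9 F [-0.2 -0.1  0.1] xax [-0.001 -0.    -1.   ] jaw yaw -1.95 q [ 0.13  0.29  1.86 -0.    0.99  0.16]
```

View pics/t19c.png

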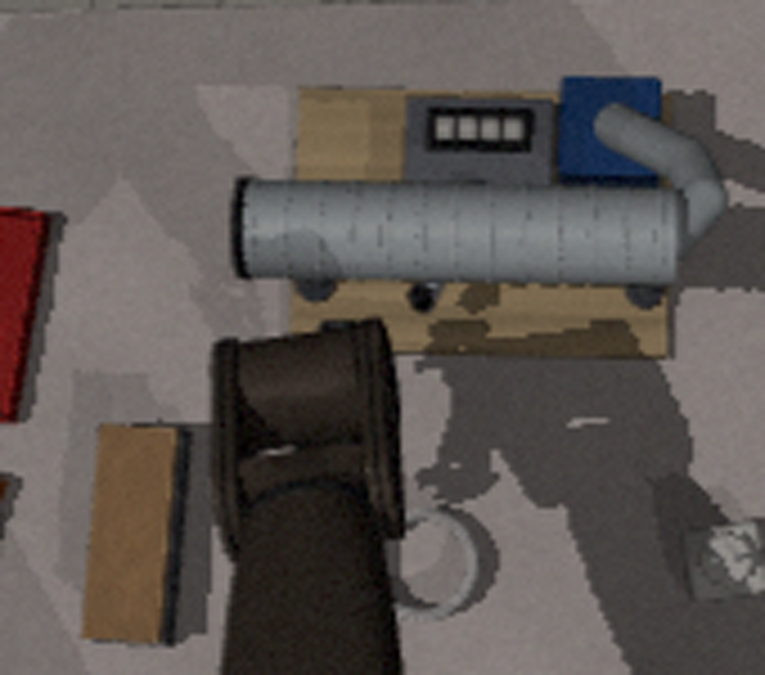

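View pics/s19c.png

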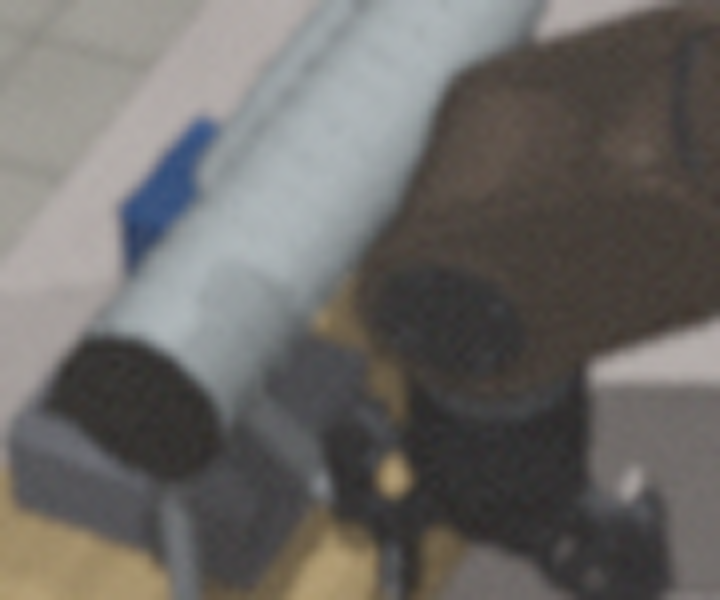

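Run:
```python
from h import *
K,M=cal("top");im=cv2.imread("pics/top19.png")
cv2.imwrite("pics/t19d.png",crop(im,140,195,40,65,9))
f=lambda P:(np.array(P,float)+.5)/4.5-.5+[130,110]
W=p2w(K,M,f([(99,425),(178,428),(163,641),(82,637)]),.055);print(W.mean(0).round(4),[np.degrees(np.arctan2(d[1],d[0])).round(2) for d in (W[0]-W[3],W[1]-W[2])],np.linalg.norm(np.roll(W,-1,0)-W,axis=1).round(4))
```

```text
[0.5009 0.3565 0.055 ] [np.float64(-3.97), np.float64(-3.67)] [0.0631 0.1684 0.0639 0.1678]
```

View pics/t19d.png

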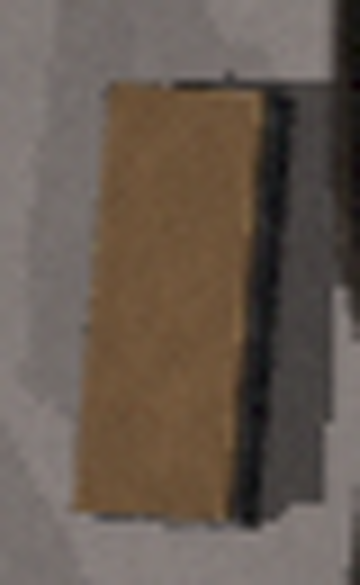

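```bash
python3 -c "
from plant import ctrl
print(ctrl.sign_off())"
```

```text
the job is handed in; nothing more can be done
None
```

The separator board is lying on the three controllers, and the counter lever has been swung to its stop and has sprung back. I handed the job in at about 33 s of the 61 s, with the gripper clear of everything.

**Board:** The last top picture puts its centre at (0.5009, 0.3565) m. The row of controllers measured (0.5007, 0.3561) m before placing. Its yaw read −3.7° to −4.0°, against about −4.2° for the tray, so it is square to within about half a degree. It was set down with about 3 N of contact force and then released.

**Lever:** I pushed it until it stopped moving. Over the last 2 mm of travel the force climbed from 8 N to 35 N, at the position where the stop was expected. My picture reading just before that was only 0.80–0.85 rad, so the stop is confirmed by force and position rather than by the picture. After I backed off, the knob was at its rest position again.

**What went wrong or disagreed:**
- **Missed grasp:** The first attempt to grip the board closed above it without touching it. The real fingertips sit about 20 mm behind where the stated tool frame puts them.
- **Caught fingertip:** The first push on the lever caught a fingertip on the bar at about 23 N and turned the lever to about 0.26 rad. I let it return and repeated the push a little higher and deeper.
- **Upright tool:** The moves could not tilt the tool, so I worked the lever with the gripper upright in front of the pipe, using the open leading finger. The forces showed no clear contact with the pipe. A 4–5 N downward force late in the sweep I could not fully explain.
- **Peak force:** The highest fingertip force was 37 N, at the stop. That is under the 40 N limit set for the arm and gripper body.

The tape and adapter look unmoved in the top pictures.

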